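Lay out the sample station beside the tube rack

TASK

Lay out the sample station on the three round black mats, one container centred upright on each: the squat lidded jar on the end mat nearest the rack of red-capped tubes, the steel beaker on the end mat farthest from it, and the amber bottle between them on the middle mat. The flat round dish, which now lies on the middle mat, belongs centred and lid side up on top of the jar. Leave the cardboard slide box and the timer where they are.

Things in the scene. Friction and masses are not known exactly. Their poses are not given: they have to be found in the camera images.
- rack: White tube rack, 190 x 110 mm, 88 mm high over its red-capped tubes, fixed to the bench at the left (y > 0) or right (y < 0) end of the row of mats; the other end has a grey vortex mixer, 150 x 120 mm, 91 mm high. Origin: centre of its underside. x along its long side.
- mat_left: Round black rubber mat, 84 mm across, 4 mm thick, fixed, flat: the left one (largest y) of the row of three. Origin: centre of its underside, on the bench; its top is 4 mm higher. z up.
- mat_middle: Round black rubber mat, 84 mm across, 4 mm thick, fixed: the middle one of the three. The dish lies on it at the start. Origin: centre of its underside; its top is 4 mm higher. z up.
- mat_right: Round black rubber mat, 84 mm across, 4 mm thick, fixed: the right one (smallest y) of the three. Origin: centre of its underside; its top is 4 mm higher. z up.
- jar: Squat white specimen jar with a flat grey lid as wide as the jar, 60 mm across, 55 mm high, closed, rigid, about 130 g, standing loose on the bench. Origin: centre of its underside; z up its axis. Its flat top is 55 mm above the origin.
- bottle: Amber reagent bottle with a black cap: body 50 mm across up to 78 mm, then a shoulder and a cap 32 mm across; 108 mm high, about 160 g, standing loose on the bench. Origin: centre of its underside; z up its axis.
- beaker: Plain steel beaker, open at the top, straight, 60 mm across, 75 mm high, wall 3 mm, about 100 g, rigid, standing loose on the bench. Origin: centre of its underside; z up its axis.
- dish: Flat round lidded culture dish, pale grey with a tan top, rigid, 57 mm across at its foot and 60 mm from 6 mm up, 16 mm high, about 40 g; one piece. Lies loose on the middle mat at the start. Origin: centre of its underside; z up its axis.
- slide_box: Bystander, leave it alone: closed cardboard slide box, 80 x 38 mm, 32 mm high, loose. Origin: centre of its underside; x along its long side.
- timer: Bystander, leave it alone: flat white bench timer, 60 x 60 mm, 20 mm high, loose. Origin: centre of its underside.
Mind the look-alikes: they are no part of the job. Leave any purple look-alike of the dish alone. Leave any blue look-alike of the jar alone.

How it is judged:
By the outcome, as a careful person would: the job done as asked, in the order asked, and still so for the second after the job is handed in, with the robot touching nothing.
It also fails if it takes over 90 s, if anything falls off the work surface, if the arm or the gripper's body presses on something with over 40 N, if the wrist force passes 120 N, or if a joint passes its speed limit or range.

ROBOT

A 7-joint arm with a two-finger parallel gripper is mounted at the origin on the work surface. World frame = base frame: x ahead of the robot, y to its left, z up, the work surface at z = 0. Lengths are in m, angles in rad, forces in N, time in s.
With the tool pointing down it reaches from about 0.4 to 0.85 m from the base axis. Payload 4.5 kg.
Tool frame: the origin (TCP) lies midway between the tips of the shut fingers; the grasp point (between the pads) lies 19 mm behind it; z points along the fingers, y is the direction in which the jaws open and shut (so a half turn about z gives the same grasp; the last joint's range is limited). The gripper opens to 88 mm and grips with 3 to 60 N. Pads are 18 mm wide; open, the fingers measure 123 mm over their backs; the gripper's body (75 mm by 187 mm) begins 45 mm behind the grasp point.
Start: joints at [1.24, 0.689, -0.195, 1.565, 0.157, 0.902, -0.215], TCP at [0.223, -0.584, 0.239] pointing down, gripper open.
Joint ranges: [-3.01, 3.01], [-0.46, 2.08], [-1.47, 1.51], [0.13, 2.56], [-1, 4.14], [0.04, 2.09], [-2.66, 2.66]. Speed limits (rad/s): [2.57, 2.57, 3.14, 3.14, 3.14, 3.14, 3.14].

INTERFACE

Orientations are given as a unit quaternion [x, y, z, w].
In Python, from plant import r gives the robot as it stands.
- The arm moves only by the tool play_rows, never from a script. Its argument "targets" is a list of rows, each an object of numbers: "jaw": the closure, from 0 (fully open) to 1 (shut); "dx", "dy", "dz": the shift along the tool's x, y, z in m; "yaw": the turn about the tool's z in rad. A call has exactly 5 rows; each row shifts and turns the pose as measured when the row begins, along the tool's axes as they then stand; what a row does not reach is not made up. A row lasts 1/10 s, in which the tool goes at most 50 mm and 8.59 degrees, less where a joint would pass 70% of its speed; a pose out of reach is approached as far as the arm can. A call with a gripper value outside its range is refused whole. The fingers move at their own pace and stop on an object; "squeeze" is the grip in N (left out, the last holds). Time passes only in rows, so rows that do not move let the fingers close, or fill a call up. It gives the time, the measured TCP pose, the force and the opening at its end, in the units of the state.
- r.get_state(): the state, without advancing time (a new reading comes with each control period).
- r.snapshot(name): name is "scene" or "side" or "wrist"; returns a dict with "frame" (384x512x3 uint8, red, green, blue), "z_map" (384x512 float32, m along the optical axis (not along the pixel's ray), 0 where there is no reading), "mtx" (3x3 intrinsics, pixels), "position" and "orientation" of the camera in the world; the wrist camera has in their place "T_tool_cam" (4x4, takes a point from camera to tool coordinates, whose origin is the TCP and whose axes are the flange's). Camera axes: x right, y up, looking along -z (the intrinsics and any distortion apply to the point x, -y, -z); pixel columns grow to the right and rows downward; lengths in m; the calibration is good to about 2 mm. A picture is of the moment at which its call begins: read the wrist's pose just before it.
- r.finish_job(): hands the job in, once; it reports no verdict.
The state is a dict: "clock": time; "q": joint angles; "qd": joint speeds; "joint_torque": joint torques, N m; "tool_pos": TCP position; "eef_rot": TCP orientation; "contact_force": force on the tool from outside, world axes, zero at the start; "moment": the same for the moment, N m; "opening": opening from 0.0 (shut) to 1.0 (fully open).
Only numpy, scipy, OpenCV 4.12 (cv2) and the standard library are available. Lean on these libraries where they do the work, as an engineer would, in place of code of your own. Each camera call takes 0.05 s, during which the arm holds its last target.

## Working session

There is one attempt and no reset: what is moved stays moved. The work goes in short steps, Python scripts to look and compute and a tool call to move; the robot and the scene stay as the last step left them, time stands still between calls to the robot, and variables do not carry over. Pictures are saved under pics/ and viewed, and the job is handed in when it is done.

Besides the shell and the picture viewer there is one more tool, called after "Request:" as a command line: name --argument value ..., lists and objects as JSON in quotes. play_rows: Moves the arm, as the interface text tells. Its arguments: {"type":"object","properties":{"targets":{"type":"array"},"squeeze":{"type":"number"}},"required":["targets"]}

```bash
mkdir -p pics; ls; cat > h.py <<'E'
import numpy as np,cv2
from scipy.spatial.transform import Rotation as R
from plant import r
def snap(n,f=None):
    s=r.get_state(); d=r.snapshot(n)
    if f: cv2.imwrite('pics/'+f,d['frame'][:,:,::-1])
    K=np.array(d['mtx'])
    if n=='wrist':
        T=np.eye(4);T[:3,:3]=R.from_quat(s['eef_rot']).as_matrix();T[:3,3]=s['tool_pos']
        M=T@np.array(d['T_tool_cam'])
    else:
        M=np.eye(4);M[:3,:3]=R.from_quat(d['orientation']).as_matrix();M[:3,3]=d['position']
    return d,K,M
def ray(K,M,u,v):
    return M[:3,:3]@np.array([(u-K[0,2])/K[0,0],-(v-K[1,2])/K[1,1],-1.])
def onplane(K,M,u,v,z):
    w=ray(K,M,u,v);o=M[:3,3];return o+w*(z-o[2])/w[2]
def cloud(d,K,M):
    z=d['z_map'];v,u=np.mgrid[:z.shape[0],:z.shape[1]]
    P=np.stack([(u-K[0,2])/K[0,0]*z,-(v-K[1,2])/K[1,1]*z,-z],-1)
    P=P@M[:3,:3].T+M[:3,3];P[z==0]=np.nan;return P
E
python3 - <<'E'
from h import *
print(r.get_state())
for n in['scene','side','wrist']:
    d,K,M=snap(n,n+'0.png');print(n,K.tolist(),M.round(3).tolist(),[k for k in d])
    if 'distortion' in d: print(d['distortion'])
E
```

```text
pics
{'clock': 0.0, 'q': array([ 1.23979079,  0.68997791, -0.19454998,  1.56634586,  0.15731965,
        0.90244778, -0.21512949]), 'qd': array([ 0.00016003,  0.0014072 ,  0.00147961, -0.0007476 ,  0.00132108,
       -0.00051073,  0.00130728]), 'joint_torque': array([ 8.69095693e-04, -5.27551067e+01, -1.26673244e+00, -1.53427148e+01,
       -5.26507292e-02,  6.59344296e-03,  1.63480167e-04]), 'tool_pos': array([ 0.22272972, -0.58330455,  0.23791423]), 'eef_rot': array([ 9.83401668e-01,  1.81439697e-01, -2.18272187e-04, -8.64420155e-04]), 'contact_force': array([ 0.02954193, -0.5888616 , -0.27764413]), 'moment': array([-0.02884926, -0.00763084,  0.02328462]), 'opening': 0.9978962749558226}
scene [[448.72524963920387, 0.0, 248.09515369785794], [0.0, 448.72524963920387, 194.37540088831764], [0.0, 0.0, 1.0]] [[0.56, -0.63, 0.538, 1.274], [0.828, 0.42, -0.372, -0.538], [0.008, 0.654, 0.757, 1.142], [0.0, 0.0, 0.0, 1.0]] ['frame', 'z_map', 'mtx', 'position', 'orientation']
side [[368.6853476944013, 0.0, 254.24110014611384], [0.0, 368.6853476944013, 196.6362223503405], [0.0, 0.0, 1.0]] [[-0.969, 0.135, -0.209, 0.284], [-0.249, -0.562, 0.789, 0.778], [-0.01, 0.816, 0.578, 0.626], [0.0, 0.0, 0.0, 1.0]] ['frame', 'z_map', 'mtx', 'position', 'orientation']
wrist [[301.1412461203797, 0.0, 257.07856124464047], [0.0, 301.1412461203797, 196.62844212522475], [0.0, 0.0, 1.0]] [[0.358, 0.902, 0.243, 0.284], [-0.934, 0.346, 0.092, -0.559], [-0.001, -0.259, 0.966, 0.384], [0.0, 0.0, 0.0, 1.0]] ['frame', 'z_map', 'mtx', 'T_tool_cam']
```

View pics/scene0.png

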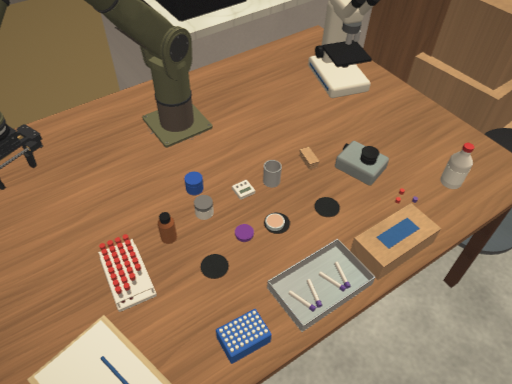

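View pics/side0.png

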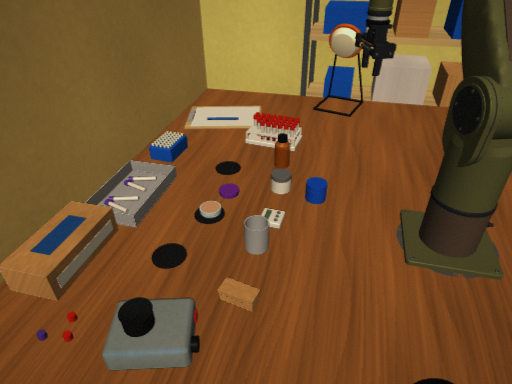

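View pics/wrist0.png

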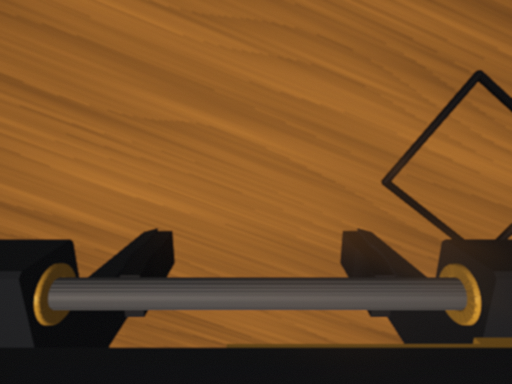

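The scene view shows the rack at the right end (115,270), so the jar (204,207) goes to the right mat (214,266) and the beaker (272,173) to the left mat (327,207). The bottle (167,228) goes to the middle mat (277,223), where the dish lies now. The purple and blue look-alikes are at (244,233) and (194,183), the timer is at (244,188) and the slide box at (309,157).

```bash
python3 - <<'E'
from h import *
seeds={'scene':dict(jar=(204,202),bottle=(165,217),beaker=(272,168),dish=(275,222),purple=(244,232),blue=(194,179),timer=(244,188),box=(309,156),matR=(214,266),matL=(327,207)),
'side':dict(jar=(281,176),bottle=(282,140),beaker=(257,221),dish=(209,209),purple=(229,190),blue=(316,185),timer=(273,217),box=(239,292),matR=(228,168),matL=(170,256))}
for n in ['scene','side']:
    d,K,M=snap(n);P=cloud(d,K,M)
    f=d['frame'].astype(int)
    tab=P[(np.abs(P[...,2])<.02)];print(n,'table z med',np.median(tab[:,2]).round(4))
    # height clusters
    m=((P[...,2]>.010)&(P[...,0]>.25)&(P[...,0]<.95)&(np.abs(P[...,1])<.5)).astype(np.uint8)
    c,lab,st,ce=cv2.connectedComponentsWithStats(m)
    for i in range(1,c):
        if st[i,4]<40: continue
        Q=P[lab==i]; zt=np.percentile(Q[:,2],97); 
        top=Q[Q[:,2]>zt-.006]
        (cx,cy),rad=cv2.minEnclosingCircle(top[:,:2].astype(np.float32))
        print(i,st[i].tolist(),'zt',zt.round(3),'min',Q[:,:2].min(0).round(3),'max',Q[:,:2].max(0).round(3),'topcirc',round(cx,4),round(cy,4),round(rad,4))
    # dark mats
    mm=((f.max(-1)<40)&(np.abs(P[...,2])<.012)&(P[...,0]>.25)&(P[...,0]<.95)&(np.abs(P[...,1])<.5)).astype(np.uint8)
    c,lab,st,ce=cv2.connectedComponentsWithStats(mm)
    for i in range(1,c):
        if st[i,4]<60: continue
        v,u=np.nonzero(lab==i)
        Q=np.array([onplane(K,M,a,b,.004) for a,b in zip(u,v)])
        (cx,cy),rad=cv2.minEnclosingCircle(Q[:,:2].astype(np.float32))
        print('mat',st[i].tolist(),'mean',Q.mean(0).round(4),'circ',round(cx,4),round(cy,4),round(rad,4))
E
```

```text
scene table z med -0.0011
1 [335, 141, 54, 44, 1468] zt 0.088 min [0.483 0.345] max [0.665 0.497] topcirc 0.5947 0.431 0.0335
2 [300, 147, 20, 20, 238] zt 0.034 min [0.409 0.265] max [0.495 0.319] topcirc 0.4513 0.2842 0.0433
3 [264, 160, 18, 25, 396] zt 0.075 min [0.425 0.093] max [0.488 0.156] topcirc 0.4552 0.126 0.0319
5 [185, 172, 19, 22, 337] zt 0.057 min [ 0.307 -0.144] max [ 0.372 -0.083] topcirc 0.3414 -0.1149 0.0325
6 [232, 180, 24, 19, 247] zt 0.021 min [ 0.41  -0.014] max [0.473 0.048] topcirc 0.4395 0.0169 0.038
8 [194, 195, 20, 23, 369] zt 0.057 min [ 0.415 -0.17 ] max [ 0.479 -0.108] topcirc 0.4481 -0.1384 0.0315
11 [268, 203, 174, 127, 4876] zt 0.077 min [ 0.781 -0.131] max [0.944 0.392] topcirc 0.8824 0.2686 0.1342
12 [158, 212, 19, 31, 433] zt 0.108 min [ 0.45  -0.305] max [ 0.5   -0.257] topcirc 0.4708 -0.2814 0.0175
13 [266, 213, 19, 17, 250] zt 0.024 min [ 0.583 -0.01 ] max [0.643 0.053] topcirc 0.6122 0.0211 0.0311
14 [235, 224, 19, 17, 247] zt 0.019 min [ 0.561 -0.11 ] max [ 0.621 -0.051] topcirc 0.5911 -0.0809 0.0309
15 [99, 234, 58, 76, 2520] zt 0.089 min [ 0
[... 1478 characters left out ...]
.406 0.267] max [0.49 0.32] topcirc 0.4481 0.2931 0.0428
12 [102, 297, 98, 73, 5901] zt 0.089 min [0.48  0.351] max [0.657 0.5  ] topcirc 0.5948 0.4313 0.0309
13 [67, 311, 9, 8, 52] zt 0.015 min [0.751 0.412] max [0.767 0.428] topcirc 0.7585 0.4201 0.0087
14 [36, 329, 10, 9, 60] zt 0.015 min [0.781 0.462] max [0.796 0.478] topcirc 0.7885 0.4704 0.0085
15 [63, 330, 9, 9, 59] zt 0.015 min [0.731 0.453] max [0.748 0.469] topcirc 0.7395 0.4606 0.0088
mat [216, 162, 24, 13, 247] mean [ 0.6345 -0.2094  0.004 ] circ 0.6345 -0.2102 0.0415
mat [195, 209, 29, 15, 185] mean [0.606  0.0532 0.004 ] circ 0.6085 0.0375 0.0403
mat [152, 244, 34, 24, 653] mean [0.6466 0.2127 0.004 ] circ 0.6468 0.2117 0.0414
```

```bash
cat >> h.py <<'E'
def delta(x,y,z):
    s=r.get_state();A=R.from_quat(s['eef_rot']).as_matrix()
    d=A.T@(np.array([x,y,z])-s['tool_pos'])
    ya=np.degrees(np.arctan2(A[1,1],A[0,1]))
    print('t',round(s['clock'],2),'tcp',s['tool_pos'].round(4),'jawdir deg',ya.round(1),'tilt',np.degrees(np.arccos(-A[2,2])).round(2),'q',s['q'].round(2),'F',s['contact_force'].round(1),'open',round(s['opening'],3),'\n  tool delta mm',(d*1000).round(1))
def circ_fit(Q):
    A=np.c_[2*Q,np.ones(len(Q))];b=(Q**2).sum(1);c=np.linalg.lstsq(A,b,rcond=None)[0]
    return c[:2],np.sqrt(c[2]+c[:2]@c[:2])
E
python3 - <<'E'
from h import *
for n,sd in (('scene',[(214,266),(327,207),(277,223)]),('side',[(228,168),(170,256),(209,211)])):
    d,K,M=snap(n);f=d['frame'].astype(int);print(f[sd[0][1],sd[0][0]],f[5+sd[0][1],sd[0][0]+20])
    mm=((f.max(-1)<62)).astype(np.uint8)
    c,lab,st,ce=cv2.connectedComponentsWithStats(mm)
    for i in range(1,c):
        if 120<st[i,4]<900 and any(abs(ce[i]-s).max()<12 for s in np.array(sd)):
            cs=cv2.findContours((lab==i).astype(np.uint8),0,cv2.CHAIN_APPROX_NONE)[0]
            q=max(cs,key=len)[:,0]
            Q=np.array([onplane(K,M,a,b,.004)[:2] for a,b in q])
            print(n,ce[i].round(),st[i,4],circ_fit(Q),cv2.minEnclosingCircle(Q.astype(np.float32)))
delta(.446,-.138,.20)
E
```

```text
[45 45 41] [155 110  72]
scene [327. 207.] 358 (array([0.65077938, 0.20524507]), np.float64(0.03809997997906601)) ((0.6506884694099426, 0.20539067685604095), 0.04089342802762985)
scene [214. 266.] 504 (array([ 0.63901005, -0.2184674 ]), np.float64(0.03875601063421096)) ((0.6388576030731201, -0.21819286048412323), 0.04060861095786095)
[15 15 13] [126  72  30]
side [228. 168.] 266 (array([ 0.63472442, -0.21101854]), np.float64(0.04012706352343981)) ((0.6340333819389343, -0.2119964212179184), 0.04331638291478157)
side [208. 217.] 218 (array([0.60818926, 0.03764837]), np.float64(0.03506332651940602)) ((0.6088140606880188, 0.03649847209453583), 0.042159102857112885)
side [169. 255.] 686 (array([0.64691623, 0.21111237]), np.float64(0.040816850404769164)) ((0.6466125845909119, 0.21100330352783203), 0.042762674391269684)
t 0.35 tcp [ 0.2229 -0.5838  0.2386] jawdir deg -69.1 tilt 0.02 q [ 1.24  0.69 -0.19  1.57  0.16  0.9  -0.22] F [ 0.6 -0.3  0.3] open 1.004 
  tool delta mm [ 367.4 -336.8   38.7]
```

Request:
play_rows --targets '[{"dx": 0.045,"dy": -0.02,"jaw": 0},{"dx": 0.045,"dy": -0.02,"jaw": 0},{"dx": 0.03,"dy": -0.04,"jaw": 0},{"dx": 0.03,"dy": -0.04,"jaw": 0},{"dx": 0.03,"dy": -0.04,"jaw": 0}]'

```text
invalid input
```

Request:
play_rows --targets '[{"dx": 0.035,"dy": -0.03,"dz": 0.0,"yaw": 0.0,"jaw": 0.0},{"dx": 0.035,"dy": -0.03,"dz": 0.0,"yaw": 0.0,"jaw": 0.0},{"dx": 0.035,"dy": -0.03,"dz": 0.0,"yaw": 0.0,"jaw": 0.0},{"dx": 0.035,"dy": -0.03,"dz": 0.0,"yaw": 0.0,"jaw": 0.0},{"dx": 0.035,"dy": -0.03,"dz": 0.0,"yaw": 0.0,"jaw": 0.0}]' --squeeze 20

```text
clock: 0.85
tool_pos: [0.3319, -0.3834, 0.2371]
eef_rot: [0.985, 0.173, -0.001, 0.003]
contact_force: [1.8, -0.2, 0.8]
opening: 1.0
```

Request:
play_rows --targets '[{"dx": 0.035,"dy": -0.035,"dz": 0.0,"yaw": 0.0,"jaw": 0.0},{"dx": 0.035,"dy": -0.035,"dz": 0.0,"yaw": 0.0,"jaw": 0.0},{"dx": 0.035,"dy": -0.035,"dz": 0.0,"yaw": 0.0,"jaw": 0.0},{"dx": 0.035,"dy": -0.035,"dz": 0.0,"yaw": 0.0,"jaw": 0.0},{"dx": 0.035,"dy": -0.035,"dz": 0.0,"yaw": 0.0,"jaw": 0.0}]'

```text
clock: 1.35
tool_pos: [0.4383, -0.1567, 0.2367]
eef_rot: [0.985, 0.172, 0.001, 0.004]
contact_force: [0.5, 0.1, 0.1]
opening: 0.999
```

```bash
python3 - <<'E'
from h import *
delta(.446,-.138,.20)
d,K,M=snap('wrist','w1.png')
E
```

```text
t 1.35 tcp [ 0.4383 -0.1567  0.2367] jawdir deg -70.1 tilt 0.53 q [ 0.33  0.49 -0.13  2.04  0.12  0.62 -1.11] F [0.5 0.1 0.1] open 0.999 
  tool delta mm [ 13.6 -15.3  36.6]
```

View pics/w1.png

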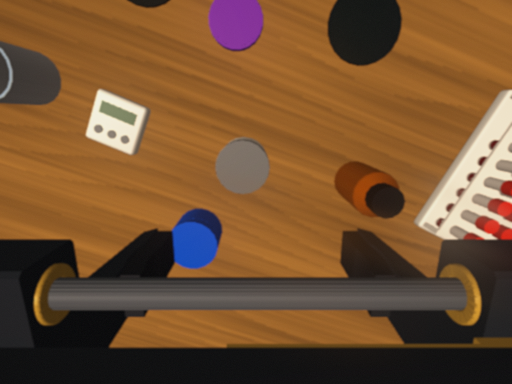

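The wrist view shows the jar lid at (243,166), bottle cap at (385,200), right mat at (364,28), blue look-alike at (195,240) and purple one at (236,22).

```bash
cat >> h.py <<'E'
def blob(d,K,M,seed,z,tol=25):
    "flood fill from seed on smoothed picture, contour -> plane z -> circle"
    f=cv2.GaussianBlur(d['frame'],(3,3),0).copy();m=np.zeros((f.shape[0]+2,f.shape[1]+2),np.uint8)
    cv2.floodFill(f,m,tuple(seed),0,(tol,)*3,(tol,)*3,cv2.FLOODFILL_FIXED_RANGE|cv2.FLOODFILL_MASK_ONLY|4)
    m=m[1:-1,1:-1]
    q=max(cv2.findContours(m,0,cv2.CHAIN_APPROX_NONE)[0],key=len)[:,0]
    q=q[(q[:,0]>1)&(q[:,0]<510)&(q[:,1]>1)&(q[:,1]<382)]
    Q=np.array([onplane(K,M,a,b,z)[:2] for a,b in q])
    c,rad=circ_fit(Q);e=cv2.minEnclosingCircle(Q.astype(np.float32))
    P=cloud(d,K,M)[m>0]
    print(seed,'fit',c.round(4),rad.round(4),'encl',np.round(e[0],4),round(e[1],4),'depth z med',np.nanmedian(P[:,2]).round(4))
    return c
E
python3 - <<'E'
from h import *
delta(.446,-.138,.20)
d,K,M=snap('wrist')
blob(d,K,M,(243,166),.055)
blob(d,K,M,(385,200),.108,20)
blob(d,K,M,(364,28),.004)
blob(d,K,M,(236,22),.016)
E
```

```text
t 1.4 tcp [ 0.4433 -0.1463  0.2369] jawdir deg -69.3 tilt 0.49 q [ 0.32  0.49 -0.15  2.04  0.12  0.62 -1.12] F [2.9 5.3 0.5] open 1.004 
  tool delta mm [ 5.1 -7.  36.9]
(243, 166) fit [ 0.4451 -0.1376] 0.0295 encl [ 0.446  -0.1371] 0.0316 depth z med 0.0548
(385, 200) fit [ 0.4719 -0.2738] 0.0147 encl [ 0.4707 -0.2745] 0.0183 depth z med 0.1075
(364, 28) fit [ 0.6357 -0.2158] 0.0399 encl [ 0.6356 -0.2159] 0.0407 depth z med 0.004
(236, 22) fit [ 0.5882 -0.0787] 0.0284 encl [ 0.5882 -0.0788] 0.0291 depth z med 0.0161
```

Request:
play_rows --targets '[{"dx": 0.0,"dy": 0.0,"dz": 0.0,"yaw": 0.0,"jaw": 0.0},{"dx": 0.002,"dy": -0.004,"dz": 0.045,"yaw": 0.0,"jaw": 0.0},{"dx": 0.0,"dy": 0.0,"dz": 0.045,"yaw": 0.0,"jaw": 0.0},{"dx": 0.0,"dy": 0.0,"dz": 0.02,"yaw": 0.0,"jaw": 0.0},{"dx": 0.0,"dy": 0.0,"dz": 0.0,"yaw": 0.0,"jaw": 0.0}]'

```text
clock: 1.95
tool_pos: [0.4458, -0.1504, 0.1256]
eef_rot: [0.984, 0.178, 0.007, 0.005]
contact_force: [-0.6, -0.3, 0.1]
opening: 1.005
```

```bash
python3 - <<'E'
from h import *
d,K,M=snap('wrist','w2.png')
blob(d,K,M,(250,215),.055)
delta(.4455,-.1375,.02)
E
```

```text
(250, 215) fit [ 0.4456 -0.1378] 0.0299 encl [ 0.4469 -0.1369] 0.0327 depth z med 0.0548
t 2.0 tcp [ 0.4462 -0.1508  0.1267] jawdir deg -69.5 tilt 1.06 q [ 0.27  0.69 -0.08  2.14  0.18  0.3  -1.17] F [ 0.5  0.5 -0.7] open 0.999 
  tool delta mm [  2.7 -14.1 106.5]
```

View pics/w2.png

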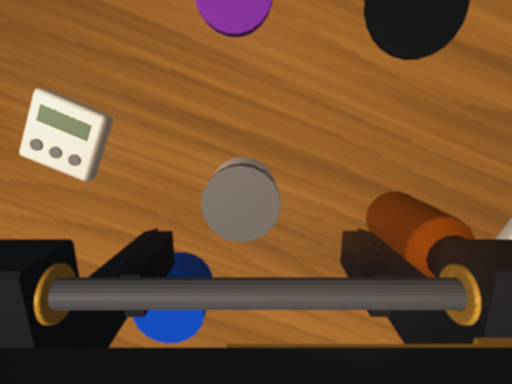

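The lid is at (241,201) and agrees with the earlier fix to within 0.5 mm. I'll descend, still missing 14 mm along the jaws.

Request:
play_rows --targets '[{"dx": 0.003,"dy": -0.014,"dz": 0.0,"yaw": 0.0,"jaw": 0.0},{"dx": 0.0,"dy": 0.0,"dz": 0.02,"yaw": 0.0,"jaw": 0.0},{"dx": 0.0,"dy": 0.0,"dz": 0.02,"yaw": 0.0,"jaw": 0.0},{"dx": 0.0,"dy": 0.0,"dz": 0.01,"yaw": 0.0,"jaw": 0.0},{"dx": 0.0,"dy": 0.0,"dz": 0.0,"yaw": 0.0,"jaw": 0.0}]'

```text
clock: 2.5
tool_pos: [0.4488, -0.1425, 0.0815]
eef_rot: [0.985, 0.173, 0.013, 0.009]
contact_force: [0.0, -0.4, -0.3]
opening: 1.005
```

```bash
python3 - <<'E'
from h import *
d,K,M=snap('wrist','w3.png')
blob(d,K,M,(245,240),.055)
delta(.4455,-.1375,.02)
E
```

```text
(245, 240) fit [ 0.4461 -0.1377] 0.0301 encl [ 0.448  -0.1369] 0.0336 depth z med 0.0548
t 2.55 tcp [ 0.449  -0.1426  0.0821] jawdir deg -70.1 tilt 1.83 q [ 0.22  0.78 -0.03  2.18  0.19  0.15 -1.21] F [-0.   0.3  0. ] open 0.999 
  tool delta mm [-3.  -7.4 61.9]
```

View pics/w3.png

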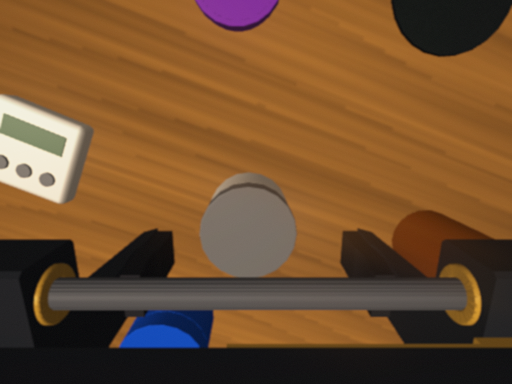

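Request:
play_rows --targets '[{"dx": 0.0,"dy": 0.0,"dz": 0.0,"yaw": 0.0,"jaw": 0.0},{"dx": 0.0,"dy": 0.0,"dz": 0.0,"yaw": 0.0,"jaw": 0.0},{"dx": 0.0,"dy": 0.0,"dz": 0.0,"yaw": 0.0,"jaw": 0.0},{"dx": 0.0,"dy": 0.0,"dz": 0.0,"yaw": 0.0,"jaw": 0.0},{"dx": 0.0,"dy": 0.0,"dz": 0.0,"yaw": 0.0,"jaw": 0.0}]'

```text
clock: 3.05
tool_pos: [0.4506, -0.1438, 0.0852]
eef_rot: [0.985, 0.172, 0.016, 0.01]
contact_force: [0.1, 0.5, -0.2]
opening: 0.998
```

```bash
python3 - <<'E'
from h import *
delta(.4455,-.1375,.03);print(r.get_state()['eef_rot'])
E
```

```text
t 3.05 tcp [ 0.4506 -0.1438  0.0852] jawdir deg -70.2 tilt 2.13 q [ 0.23  0.77 -0.03  2.18  0.19  0.16 -1.21] F [ 0.1  0.5 -0.2] open 0.998 
  tool delta mm [-4.2 -9.  54.9]
[0.98488343 0.17221839 0.01572891 0.00990189]
```

Request:
play_rows --targets '[{"dx": -0.004,"dy": -0.01,"dz": 0.02,"yaw": 0.0,"jaw": 0.0},{"dx": 0.0,"dy": 0.0,"dz": 0.04,"yaw": 0.0,"jaw": 0.0},{"dx": 0.0,"dy": 0.0,"dz": 0.0,"yaw": 0.0,"jaw": 0.5},{"dx": 0.0,"dy": 0.0,"dz": 0.0,"yaw": 0.0,"jaw": 1.0},{"dx": 0.0,"dy": 0.0,"dz": 0.0,"yaw": 0.0,"jaw": 1.0}]' --squeeze 20

```text
clock: 3.55
tool_pos: [0.4469, -0.1378, 0.0478]
eef_rot: [0.985, 0.172, 0.013, 0.011]
contact_force: [-0.5, 0.6, 0.4]
opening: 0.755
```

```bash
python3 - <<'E'
from h import *
delta(.4455,-.1375,.03);print(r.get_state()['eef_rot'])
E
```

```text
t 3.55 tcp [ 0.4469 -0.1378  0.0478] jawdir deg -70.2 tilt 1.89 q [ 0.2   0.85 -0.02  2.2   0.41  0.06 -1.44] F [-0.5  0.6  0.4] open 0.755 
  tool delta mm [-1.6 -1.3 17.7]
[0.98488771 0.17240841 0.01253986 0.01069033]
```

Request:
play_rows --targets '[{"dx": -0.001,"dy": -0.001,"dz": 0.0,"yaw": 0.0,"jaw": 0.0},{"dx": 0.0,"dy": 0.0,"dz": 0.02,"yaw": 0.0,"jaw": 0.0},{"dx": 0.0,"dy": 0.0,"dz": 0.02,"yaw": 0.0,"jaw": 0.0},{"dx": 0.0,"dy": 0.0,"dz": 0.0,"yaw": 0.0,"jaw": 0.0},{"dx": 0.0,"dy": 0.0,"dz": 0.0,"yaw": 0.0,"jaw": 0.0}]'

```text
clock: 4.05
tool_pos: [0.4495, -0.1399, 0.0297]
eef_rot: [0.985, 0.172, 0.011, 0.011]
contact_force: [-0.7, 0.2, 0.6]
opening: 1.002
```

```bash
python3 - <<'E'
from h import *
delta(.4455,-.1375,.03);print(r.get_state()['eef_rot'])
snap('side','s1.png')
E
```

```text
t 4.05 tcp [ 0.4495 -0.1399  0.0297] jawdir deg -70.2 tilt 1.8 q [ 0.21  0.89 -0.03  2.19  0.86  0.05 -1.89] F [-0.7  0.2  0.6] open 1.002 
  tool delta mm [-2.9 -3.6 -0.4]
[0.98496499 0.17204093 0.0107705  0.01139671]
```

View pics/s1.png

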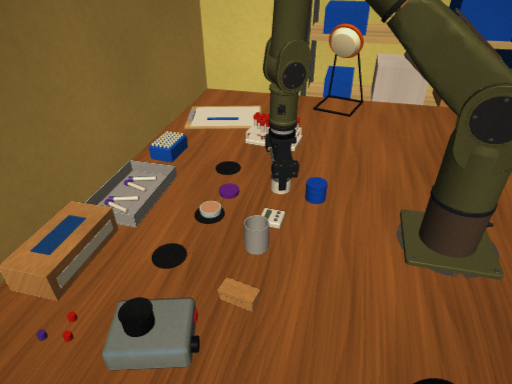

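The fingers straddle the jar at (281,185). I'll close on it.

Request:
play_rows --targets '[{"dx": -0.003,"dy": -0.003,"dz": 0.003,"yaw": 0.0,"jaw": 1.0},{"dx": 0.0,"dy": 0.0,"dz": 0.0,"yaw": 0.0,"jaw": 1.0},{"dx": 0.0,"dy": 0.0,"dz": 0.0,"yaw": 0.0,"jaw": 1.0},{"dx": 0.0,"dy": 0.0,"dz": 0.0,"yaw": 0.0,"jaw": 1.0},{"dx": 0.0,"dy": 0.0,"dz": 0.0,"yaw": 0.0,"jaw": 1.0}]' --squeeze 20

```text
clock: 4.6
tool_pos: [0.4472, -0.1387, 0.0294]
eef_rot: [0.985, 0.171, 0.011, 0.012]
contact_force: [0.4, -0.4, -0.5]
opening: 0.676
```

```bash
python3 - <<'E'
from h import *
delta(.6357,-.2135,.1)
E
```

```text
t 4.6 tcp [ 0.4472 -0.1387  0.0294] jawdir deg -70.3 tilt 1.84 q [ 0.21  0.89 -0.03  2.2   1.08  0.05 -2.11] F [ 0.4 -0.4 -0.5] open 0.676 
  tool delta mm [153.5 135.7 -64.3]
```

Request:
play_rows --targets '[{"dx": 0.0,"dy": 0.0,"dz": -0.025,"yaw": 0.0,"jaw": 1.0},{"dx": 0.0,"dy": 0.0,"dz": -0.03,"yaw": 0.0,"jaw": 1.0},{"dx": 0.01,"dy": 0.01,"dz": -0.03,"yaw": 0.0,"jaw": 1.0},{"dx": 0.02,"dy": 0.02,"dz": 0.0,"yaw": 0.0,"jaw": 1.0},{"dx": 0.02,"dy": 0.02,"dz": 0.0,"yaw": 0.0,"jaw": 1.0}]'

```text
clock: 5.1
tool_pos: [0.5041, -0.1659, 0.1192]
eef_rot: [0.985, 0.174, 0.004, 0.01]
contact_force: [0.4, -0.6, -1.2]
opening: 0.675
```

```bash
python3 - <<'E'
from h import *
delta(.6357,-.2135,.1);print(r.get_state()['eef_rot'])
snap('wrist','w4.png')
E
```

```text
t 5.1 tcp [ 0.5041 -0.1659  0.1192] jawdir deg -70.0 tilt 1.22 q [ 0.55  0.8  -0.55  1.96  0.77  0.59 -1.75] F [ 0.4 -0.6 -1.2] open 0.675 
  tool delta mm [107.3  89.3  21.6]
[0.98475901 0.17359578 0.0043133  0.00977696]
```

View pics/w4.png

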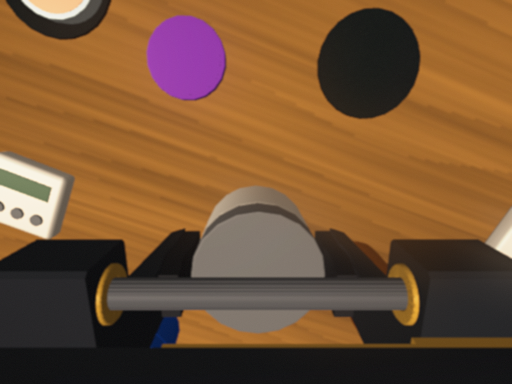

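Request:
play_rows --targets '[{"dx": 0.025,"dy": 0.02,"dz": 0.0,"yaw": 0.0,"jaw": 1.0},{"dx": 0.03,"dy": 0.025,"dz": 0.0,"yaw": 0.0,"jaw": 1.0},{"dx": 0.025,"dy": 0.02,"dz": 0.0,"yaw": 0.0,"jaw": 1.0},{"dx": 0.01,"dy": 0.01,"dz": 0.0,"yaw": 0.0,"jaw": 1.0},{"dx": 0.0,"dy": 0.0,"dz": 0.0,"yaw": 0.0,"jaw": 1.0}]'

```text
clock: 5.65
tool_pos: [0.6197, -0.2098, 0.1204]
eef_rot: [0.985, 0.171, 0.005, 0.007]
contact_force: [-1.4, -0.1, -0.9]
opening: 0.679
```

```bash
python3 - <<'E'
from h import *
d,K,M=snap('wrist','w5.png')
delta(.6357,-.2135,.034);print(r.get_state()['eef_rot'])
E
```

```text
t 5.7 tcp [ 0.6186 -0.2091  0.1202] jawdir deg -70.2 tilt 0.9 q [ 0.57  0.93 -0.61  1.57  0.68  0.85 -1.54] F [-0.4 -0.4 -0.7] open 0.678 
  tool delta mm [14.2  8.6 86.5]
[0.98507641 0.17193676 0.00395336 0.0068249 ]
```

View pics/w5.png

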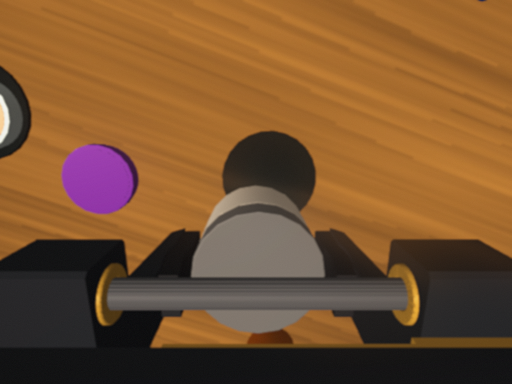

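```bash
cat >> h.py <<'E'
from scipy.optimize import least_squares
def matfit(d,K,M,box,rad=.042,thr=70,z=.004,edge=lambda q:True):
    f=cv2.GaussianBlur(d['frame'],(3,3),0);m=(f.max(-1)<thr).astype(np.uint8)
    x0,y0,x1,y1=box;mm=np.zeros_like(m);mm[y0:y1,x0:x1]=m[y0:y1,x0:x1]
    c,l,st,ce=cv2.connectedComponentsWithStats(mm);i=1+np.argmax(st[1:,4])
    q=max(cv2.findContours((l==i).astype(np.uint8),0,cv2.CHAIN_APPROX_NONE)[0],key=len)[:,0]
    q=np.array([p for p in q if x0+1<p[0]<x1-2 and y0+1<p[1]<y1-2 and edge(p)])
    Q=np.array([onplane(K,M,a,b,z)[:2] for a,b in q])
    s=least_squares(lambda p:np.hypot(*(Q-p[:2]).T)-rad,Q.mean(0),loss='soft_l1',f_scale=.001)
    e=np.hypot(*(Q-s.x).T)-rad
    print('mat',len(q),s.x.round(4),'res med/max',np.median(abs(e)).round(4),abs(e).max().round(4));return s.x
E
python3 - <<'E'
from h import *
d,K,M=snap('wrist')
matfit(d,K,M,(200,100,340,260),edge=lambda q:q[1]<182)
matfit(d,K,M,(200,100,340,260),rad=.041,edge=lambda q:q[1]<182)
zt=r.get_state()['tool_pos'][2]+.0255
c=blob(d,K,M,(258,258),zt,22)
E
```

```text
mat 140 [ 0.6341 -0.2171] res med/max 0.0006 0.003
mat 140 [ 0.6353 -0.2167] res med/max 0.0004 0.0019
(258, 258) fit [ 0.6251 -0.2061] 0.0223 encl [ 0.6173 -0.209 ] 0.0293 depth z med 0.1457
```

Request:
play_rows --targets '[{"dx": 0.012,"dy": 0.012,"dz": 0.025,"yaw": 0.0,"jaw": 1.0},{"dx": 0.002,"dy": 0.0,"dz": 0.025,"yaw": 0.0,"jaw": 1.0},{"dx": 0.0,"dy": 0.0,"dz": 0.015,"yaw": 0.0,"jaw": 1.0},{"dx": 0.0,"dy": 0.0,"dz": 0.0,"yaw": 0.0,"jaw": 1.0},{"dx": 0.0,"dy": 0.0,"dz": 0.0,"yaw": 0.0,"jaw": 1.0}]'

```text
clock: 6.25
tool_pos: [0.63, -0.2128, 0.0545]
eef_rot: [0.985, 0.175, 0.0, 0.005]
contact_force: [-0.5, 0.7, -0.9]
opening: 0.674
```

```bash
python3 - <<'E'
from h import *
d,K,M=snap('wrist','w6.png')
delta(.636,-.2155,.034)
E
```

```text
t 6.3 tcp [ 0.6299 -0.2129  0.0546] jawdir deg -69.8 tilt 0.61 q [ 0.54  1.03 -0.57  1.55  0.73  0.78 -1.56] F [ 0.4  0.6 -1.4] open 0.677 
  tool delta mm [ 4.8  4.3 20.6]
```

View pics/w6.png

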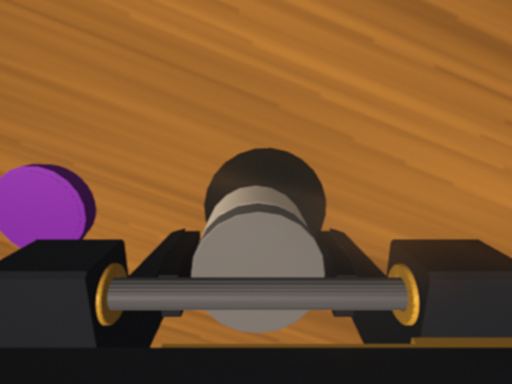

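Request:
play_rows --targets '[{"dx": 0.006,"dy": 0.005,"dz": 0.008,"yaw": 0.0,"jaw": 1.0},{"dx": 0.001,"dy": 0.001,"dz": 0.006,"yaw": 0.0,"jaw": 1.0},{"dx": 0.0,"dy": 0.0,"dz": 0.0,"yaw": 0.0,"jaw": 1.0},{"dx": 0.0,"dy": 0.0,"dz": 0.0,"yaw": 0.0,"jaw": 1.0},{"dx": 0.0,"dy": 0.0,"dz": 0.0,"yaw": 0.0,"jaw": 1.0}]'

```text
clock: 6.8
tool_pos: [0.6409, -0.2169, 0.0424]
eef_rot: [0.985, 0.175, 0.002, 0.006]
contact_force: [-0.0, 0.2, 0.3]
opening: 0.675
```

```bash
python3 - <<'E'
from h import *
d,K,M=snap('wrist')
matfit(d,K,M,(190,100,350,240),rad=.0415,edge=lambda q:q[1]<190)
delta(.636,-.2155,.034)
E
```

```text
mat 146 [ 0.6349 -0.217 ] res med/max 0.0008 0.0113
t 6.85 tcp [ 0.641  -0.2169  0.0425] jawdir deg -69.8 tilt 0.75 q [ 0.54  1.06 -0.57  1.51  0.74  0.79 -1.55] F [-0.2  0.2 -1.3] open 0.675 
  tool delta mm [-4.2 -3.1  8.5]
```

Request:
play_rows --targets '[{"dx": -0.004,"dy": -0.002,"dz": 0.004,"yaw": 0.0,"jaw": 1.0},{"dx": -0.001,"dy": 0.0,"dz": 0.004,"yaw": 0.0,"jaw": 1.0},{"dx": -0.001,"dy": 0.0,"dz": 0.002,"yaw": 0.0,"jaw": 1.0},{"dx": 0.0,"dy": 0.0,"dz": 0.0,"yaw": 0.0,"jaw": 1.0},{"dx": 0.0,"dy": 0.0,"dz": 0.0,"yaw": 0.0,"jaw": 1.0}]'

```text
clock: 7.35
tool_pos: [0.6351, -0.2169, 0.0335]
eef_rot: [0.985, 0.175, 0.004, 0.006]
contact_force: [-0.1, 0.5, 0.3]
opening: 0.678
```

```bash
python3 - <<'E'
from h import *
delta(.636,-.2165,.034)
E
```

```text
t 7.35 tcp [ 0.6351 -0.2169  0.0335] jawdir deg -69.8 tilt 0.85 q [ 0.54  1.06 -0.56  1.54  0.75  0.76 -1.57] F [-0.1  0.5  0.3] open 0.678 
  tool delta mm [ 1.  -0.1 -0.5]
```

Request:
play_rows --targets '[{"dx": 0.0,"dy": 0.0,"dz": 0.001,"yaw": 0.0,"jaw": 0.0},{"dx": 0.0,"dy": 0.0,"dz": 0.0,"yaw": 0.0,"jaw": 0.0},{"dx": 0.0,"dy": 0.0,"dz": 0.0,"yaw": 0.0,"jaw": 0.0},{"dx": 0.0,"dy": 0.0,"dz": -0.04,"yaw": 0.0,"jaw": 0.0},{"dx": 0.0,"dy": 0.0,"dz": -0.05,"yaw": 0.0,"jaw": 0.0}]'

```text
clock: 7.85
tool_pos: [0.6289, -0.2156, 0.1163]
eef_rot: [0.984, 0.176, -0.004, 0.004]
contact_force: [1.4, -0.8, 0.1]
opening: 0.999
```

Request:
play_rows --targets '[{"dx": -0.02,"dy": -0.02,"dz": -0.05,"yaw": 0.0,"jaw": 0.0},{"dx": -0.03,"dy": -0.045,"dz": -0.01,"yaw": 0.0,"jaw": 0.0},{"dx": 0.0,"dy": -0.045,"dz": 0.0,"yaw": 0.0,"jaw": 0.0},{"dx": 0.0,"dy": -0.04,"dz": 0.0,"yaw": 0.0,"jaw": 0.0},{"dx": 0.0,"dy": 0.0,"dz": 0.0,"yaw": 0.0,"jaw": 0.0}]'

```text
clock: 8.35
tool_pos: [0.5389, -0.0928, 0.1776]
eef_rot: [0.985, 0.173, 0.004, 0.006]
contact_force: [-0.2, 0.0, 0.6]
opening: 1.001
```

```bash
python3 - <<'E'
from h import *
d,K,M=snap('wrist','w7.png')
delta(.611,.0228,.006)
E
```

```text
t 8.4 tcp [ 0.54   -0.096   0.1774] jawdir deg -70.3 tilt 1.01 q [ 0.46  0.73 -0.64  1.86  0.65  0.75 -1.77] F [-0.5  0.2 -0. ] open 1.004 
  tool delta mm [105.8 -90.7 170.6]
```

View pics/w7.png

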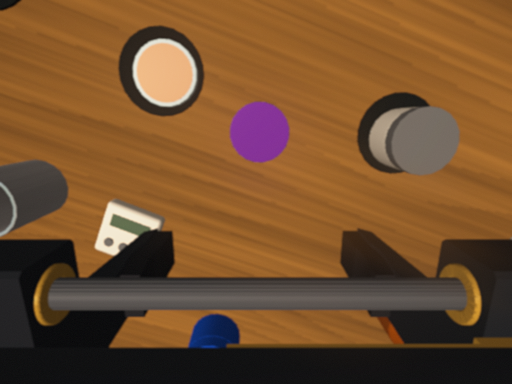

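The jar stands on the right mat (lid at 422,141), and the dish is on the middle mat at (164,72).

```bash
python3 - <<'E'
from h import *
d,K,M=snap('wrist')
blob(d,K,M,(425,141),.059)
matfit(d,K,M,(340,80,480,190),rad=.0415,edge=lambda q:q[0]<378 or q[1]<103)
blob(d,K,M,(164,72),.020)
matfit(d,K,M,(100,10,220,130),rad=.0415)
d,K,M=snap('side');P=cloud(d,K,M);
m=(P[...,2]>.053)&(P[...,2]<.068)&(P[...,0]>.58)&(P[...,0]<.7)&(P[...,1]>-.26)&(P[...,1]<-.17);Q=P[m]
print(cv2.minEnclosingCircle(Q[:,:2].astype(np.float32)),np.median(Q[:,2]))
E
```

```text
(425, 141) fit [ 0.6321 -0.2162] 0.0293 encl [ 0.6321 -0.2161] 0.0301 depth z med 0.0589
mat 176 [ 0.6362 -0.2181] res med/max 0.0012 0.0115
(164, 72) fit [0.6094 0.0234] 0.0251 encl [0.6094 0.0234] 0.0256 depth z med 0.0201
mat 242 [0.6095 0.0317] res med/max 0.0012 0.0021
((0.6293159127235413, -0.21674272418022156), 0.03424624726176262) 0.058130661171780784
```

```bash
python3 - <<'E'
from h import *
d,K,M=snap('scene');a=d['frame'][235:295,180:250]
e,K,M=snap('side');b=e['frame'][140:190,200:260]
im=np.hstack([cv2.resize(a,(400,400),interpolation=2),cv2.resize(b,(400,400),interpolation=2)])
cv2.imwrite('pics/c1.png',im[:,:,::-1])
E
```

```text
(no output)
```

View pics/c1.png

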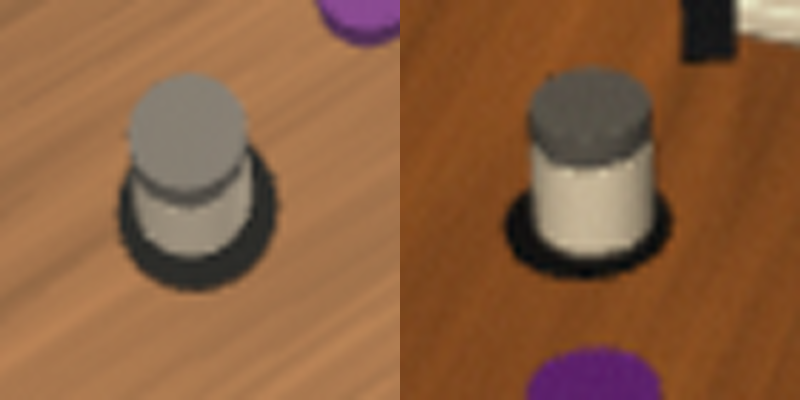

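```bash
python3 - <<'E'
from h import *
for n,s in (('scene',(212,258)),('side',(288,158))):
    d,K,M=snap(n);P=cloud(d,K,M)
    m=(P[...,2]>.05)&(P[...,2]<.068)&(P[...,0]>.58)&(P[...,0]<.7)&(P[...,1]>-.26)&(P[...,1]<-.17)&(d['frame'].max(-1)>0)
    v,u=np.nonzero(m);m2=(abs(P[...,2]-.0585)<.004)&m;Q=P[m2];print(n,len(Q),cv2.minEnclosingCircle(Q[:,:2].astype(np.float32)),Q.mean(0))
    q=max(cv2.findContours(m2.astype(np.uint8),0,cv2.CHAIN_APPROX_NONE)[0],key=len)[:,0]
    print(circ_fit(np.array([onplane(K,M,a,b,.059)[:2] for a,b in q])))
E
```

```text
scene 269 ((0.6358188390731812, -0.21822622418403625), 0.03128693252801895) [ 0.63555862 -0.21826718  0.05785107]
(array([ 0.63634637, -0.21796119]), np.float64(0.028693860230751635))
side 145 ((0.6286090612411499, -0.21746337413787842), 0.03317323327064514) [ 0.63073883 -0.21425408  0.05797161]
(array([ 0.63037034, -0.21283388]), np.float64(0.02933636895934224))
```

The jar sits about 3 mm off the mat centre in all three views, which is fine. Next is the dish.

Request:
play_rows --targets '[{"dx": 0.035,"dy": -0.03,"dz": 0.02,"yaw": 0.0,"jaw": 0.0},{"dx": 0.035,"dy": -0.03,"dz": 0.02,"yaw": 0.0,"jaw": 0.0},{"dx": 0.025,"dy": -0.025,"dz": 0.02,"yaw": 0.0,"jaw": 0.0},{"dx": 0.005,"dy": 0.0,"dz": 0.02,"yaw": 0.0,"jaw": 0.0},{"dx": 0.0,"dy": 0.0,"dz": 0.0,"yaw": 0.0,"jaw": 0.0}]'

```text
clock: 9.2
tool_pos: [0.6134, 0.0066, 0.0901]
eef_rot: [0.987, 0.159, 0.004, 0.01]
contact_force: [-0.3, -0.6, 0.1]
opening: 1.0
```

```bash
python3 - <<'E'
from h import *
d,K,M=snap('wrist','w8.png')
delta(.6094,.0234,.009)
E
```

```text
t 9.25 tcp [0.6139 0.0075 0.0916] jawdir deg -71.7 tilt 1.21 q [ 0.2   0.91 -0.54  1.71  0.71  0.71 -1.97] F [0.3 1.3 0.2] open 1.001 
  tool delta mm [  0.1 -18.1  82.3]
```

View pics/w8.png

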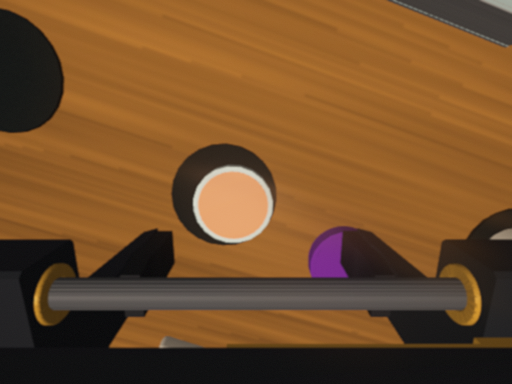

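Request:
play_rows --targets '[{"dx": 0.0,"dy": -0.016,"dz": 0.0,"yaw": -0.14,"jaw": 0.0},{"dx": 0.0,"dy": 0.0,"dz": 0.0,"yaw": -0.14,"jaw": 0.0},{"dx": 0.0,"dy": 0.0,"dz": 0.0,"yaw": -0.14,"jaw": 0.0},{"dx": 0.0,"dy": 0.0,"dz": 0.02,"yaw": -0.14,"jaw": 0.0},{"dx": 0.0,"dy": 0.0,"dz": 0.0,"yaw": 0.0,"jaw": 0.0}]'

```text
clock: 9.75
tool_pos: [0.6107, 0.0152, 0.0762]
eef_rot: [0.902, 0.431, 0.004, 0.013]
contact_force: [-0.8, -0.9, -0.5]
opening: 1.001
```

```bash
python3 - <<'E'
from h import *
d,K,M=snap('wrist','w9.png')
delta(.6094,.0234,.009)
E
```

```text
t 9.8 tcp [0.612  0.0158 0.0778] jawdir deg -39.1 tilt 1.68 q [ 0.24  0.96 -0.66  1.73  0.87  0.75 -1.55] F [0.1 0.1 0.4] open 1.002 
  tool delta mm [ 4.4 -8.8 68.5]
```

View pics/w9.png

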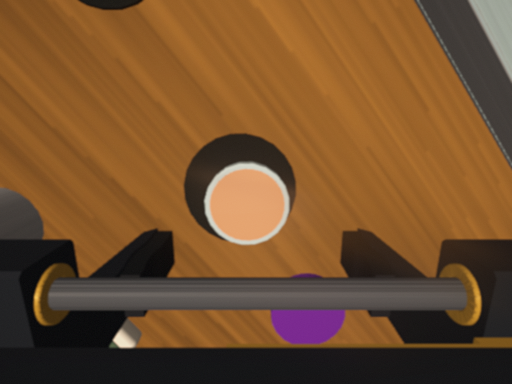

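```bash
python3 - <<'E'
from h import *
d,K,M=snap('wrist')
c=blob(d,K,M,(247,205),.020)
matfit(d,K,M,(170,110,310,250),rad=.0415,edge=lambda q:q[1]<215)
delta(c[0],c[1],.009)
E
```

```text
(247, 205) fit [0.6095 0.0235] 0.0254 encl [0.6095 0.0235] 0.0258 depth z med 0.0201
mat 293 [0.6089 0.0301] res med/max 0.0015 0.0179
t 9.85 tcp [0.6125 0.0165 0.0783] jawdir deg -39.1 tilt 1.72 q [ 0.24  0.96 -0.66  1.73  0.87  0.75 -1.56] F [0.8 0.1 0.8] open 1.002 
  tool delta mm [ 3.4 -8.9 69.1]
```

Request:
play_rows --targets '[{"dx": 0.003,"dy": -0.01,"dz": 0.015,"yaw": 0.0,"jaw": 0.0},{"dx": 0.0,"dy": 0.0,"dz": 0.025,"yaw": 0.0,"jaw": 0.0},{"dx": 0.0,"dy": 0.0,"dz": 0.01,"yaw": 0.0,"jaw": 0.0},{"dx": 0.0,"dy": 0.0,"dz": 0.0,"yaw": 0.0,"jaw": 0.0},{"dx": 0.0,"dy": 0.0,"dz": 0.0,"yaw": 0.0,"jaw": 0.0}]'

```text
clock: 10.35
tool_pos: [0.6123, 0.0232, 0.0338]
eef_rot: [0.906, 0.422, 0.011, 0.016]
contact_force: [0.6, 0.7, 0.6]
opening: 0.999
```

```bash
python3 - <<'E'
from h import *
d,K,M=snap('wrist','w10.png')
delta(.6095,.0235,.009)
E
```

```text
t 10.4 tcp [0.6124 0.0233 0.034 ] jawdir deg -40.0 tilt 2.22 q [ 0.2   1.02 -0.59  1.75  0.94  0.66 -1.65] F [ 0.5 -0.  -0.1] open 1.001 
  tool delta mm [-1.9 -3.3 24.8]
```

View pics/w10.png

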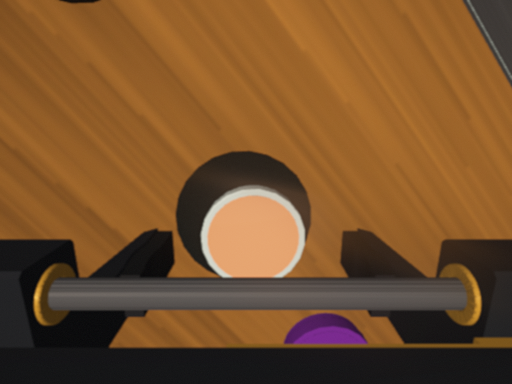

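Request:
play_rows --targets '[{"dx": -0.002,"dy": -0.004,"dz": 0.012,"yaw": 0.0,"jaw": 0.0},{"dx": 0.0,"dy": 0.0,"dz": 0.014,"yaw": 0.0,"jaw": 0.0},{"dx": 0.0,"dy": 0.0,"dz": 0.002,"yaw": 0.0,"jaw": 0.0},{"dx": 0.0,"dy": 0.0,"dz": 0.0,"yaw": 0.0,"jaw": 0.0},{"dx": 0.0,"dy": 0.0,"dz": 0.0,"yaw": 0.0,"jaw": 0.0}]'

```text
clock: 10.9
tool_pos: [0.6103, 0.0239, 0.0063]
eef_rot: [0.907, 0.422, 0.013, 0.016]
contact_force: [-0.6, -0.7, 4.5]
opening: 1.001
```

```bash
python3 - <<'E'
from h import *
delta(.6095,.0235,.009)
E
```

```text
t 10.9 tcp [0.6103 0.0239 0.0063] jawdir deg -40.1 tilt 2.42 q [ 0.18  1.05 -0.55  1.76  0.99  0.6  -1.7 ] F [-0.6 -0.7  4.5] open 1.001 
  tool delta mm [-0.8 -0.3 -2.7]
```

Request:
play_rows --targets '[{"dx": -0.001,"dy": 0.0,"dz": -0.003,"yaw": 0.0,"jaw": 1.0},{"dx": 0.0,"dy": 0.0,"dz": 0.0,"yaw": 0.0,"jaw": 1.0},{"dx": 0.0,"dy": 0.0,"dz": 0.0,"yaw": 0.0,"jaw": 1.0},{"dx": 0.0,"dy": 0.0,"dz": 0.0,"yaw": 0.0,"jaw": 1.0},{"dx": 0.0,"dy": 0.0,"dz": 0.0,"yaw": 0.0,"jaw": 1.0}]' --squeeze 12

```text
clock: 11.4
tool_pos: [0.6093, 0.0231, 0.0089]
eef_rot: [0.907, 0.421, 0.013, 0.016]
contact_force: [-1.0, -0.3, 1.2]
opening: 0.675
```

```bash
python3 - <<'E'
from h import *
delta(.6095,.0235,.009)
d,K,M=snap('wrist','w11.png')
E
```

```text
t 11.4 tcp [0.6093 0.0231 0.0089] jawdir deg -40.1 tilt 2.39 q [ 0.18  1.05 -0.56  1.76  0.99  0.61 -1.7 ] F [-1.  -0.3  1.2] open 0.675 
  tool delta mm [ 0.4 -0.1 -0.1]
```

View pics/w11.png

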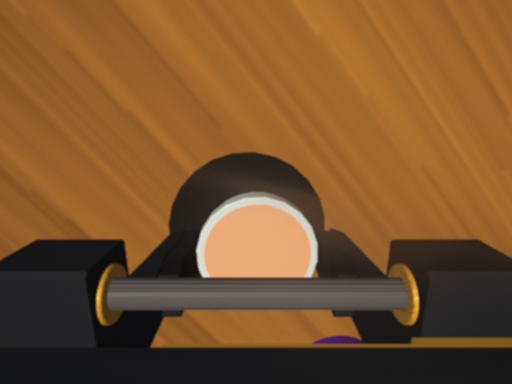

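Request:
play_rows --targets '[{"dx": 0.0,"dy": 0.0,"dz": -0.02,"yaw": 0.0,"jaw": 1.0},{"dx": 0.0,"dy": 0.0,"dz": -0.04,"yaw": 0.0,"jaw": 1.0},{"dx": 0.0,"dy": 0.0,"dz": -0.045,"yaw": 0.0,"jaw": 1.0},{"dx": -0.01,"dy": 0.01,"dz": -0.03,"yaw": 0.0,"jaw": 1.0},{"dx": -0.025,"dy": 0.025,"dz": 0.0,"yaw": 0.0,"jaw": 1.0}]'

```text
clock: 11.95
tool_pos: [0.6073, -0.017, 0.1483]
eef_rot: [0.904, 0.427, 0.012, 0.013]
contact_force: [1.5, -0.6, -0.4]
opening: 0.678
```

Request:
play_rows --targets '[{"dx": -0.03,"dy": 0.03,"dz": 0.0,"yaw": 0.0,"jaw": 1.0},{"dx": -0.03,"dy": 0.03,"dz": 0.0,"yaw": 0.0,"jaw": 1.0},{"dx": -0.03,"dy": 0.03,"dz": 0.0,"yaw": 0.0,"jaw": 1.0},{"dx": -0.015,"dy": 0.015,"dz": 0.0,"yaw": 0.0,"jaw": 1.0},{"dx": 0.0,"dy": 0.0,"dz": 0.0,"yaw": 0.0,"jaw": 1.0}]'

```text
clock: 12.45
tool_pos: [0.6219, -0.1765, 0.1518]
eef_rot: [0.905, 0.424, 0.012, 0.016]
contact_force: [-0.3, 0.4, 0.1]
opening: 0.673
```

```bash
python3 - <<'E'
from h import *
delta(.632,-.216,.064)
d,K,M=snap('wrist','w12.png')
E
```

```text
t 12.45 tcp [ 0.6219 -0.1765  0.1518] jawdir deg -39.8 tilt 2.3 q [ 0.59  0.9  -0.75  1.6   0.77  0.92 -1.14] F [-0.3  0.4  0.1] open 0.673 
  tool delta mm [-24.7  29.6  88.8]
```

View pics/w12.png

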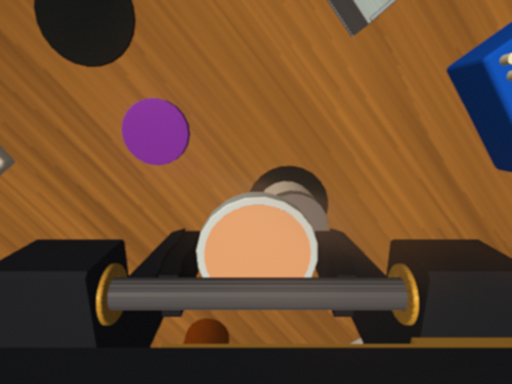

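Request:
play_rows --targets '[{"dx": -0.013,"dy": 0.016,"dz": 0.015,"yaw": 0.0,"jaw": 1.0},{"dx": -0.012,"dy": 0.014,"dz": 0.015,"yaw": 0.0,"jaw": 1.0},{"dx": 0.0,"dy": 0.0,"dz": 0.02,"yaw": 0.0,"jaw": 1.0},{"dx": 0.0,"dy": 0.0,"dz": 0.005,"yaw": 0.0,"jaw": 1.0},{"dx": 0.0,"dy": 0.0,"dz": 0.0,"yaw": 0.0,"jaw": 1.0}]'

```text
clock: 13.0
tool_pos: [0.6323, -0.2042, 0.0957]
eef_rot: [0.902, 0.43, 0.014, 0.012]
contact_force: [0.6, 0.5, 0.3]
opening: 0.673
```

```bash
python3 - <<'E'
from h import *
delta(.632,-.216,.064)
d,K,M=snap('wrist','w13.png')
E
```

```text
t 13.0 tcp [ 0.6323 -0.2042  0.0957] jawdir deg -39.0 tilt 2.14 q [ 0.61  1.   -0.72  1.57  0.82  0.86 -1.11] F [0.6 0.5 0.3] open 0.673 
  tool delta mm [-9.9  6.1 31.8]
```

View pics/w13.png

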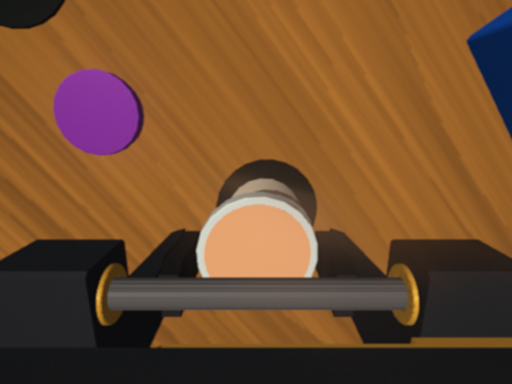

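Request:
play_rows --targets '[{"dx": -0.008,"dy": 0.005,"dz": 0.01,"yaw": 0.0,"jaw": 1.0},{"dx": -0.002,"dy": 0.001,"dz": 0.01,"yaw": 0.0,"jaw": 1.0},{"dx": 0.0,"dy": 0.0,"dz": 0.005,"yaw": 0.0,"jaw": 1.0},{"dx": 0.0,"dy": 0.0,"dz": 0.0,"yaw": 0.0,"jaw": 1.0},{"dx": 0.0,"dy": 0.0,"dz": 0.0,"yaw": 0.0,"jaw": 1.0}]'

```text
clock: 13.55
tool_pos: [0.6329, -0.2151, 0.071]
eef_rot: [0.902, 0.432, 0.016, 0.012]
contact_force: [-0.6, -0.6, -0.7]
opening: 0.674
```

```bash
python3 - <<'E'
from h import *
delta(.632,-.216,.064)
E
```

```text
t 13.55 tcp [ 0.6329 -0.2151  0.071 ] jawdir deg -38.9 tilt 2.3 q [ 0.61  1.03 -0.7   1.57  0.85  0.83 -1.11] F [-0.6 -0.6 -0.7] open 0.674 
  tool delta mm [-1.4 -0.4  7. ]
```

Request:
play_rows --targets '[{"dx": -0.001,"dy": 0.0,"dz": 0.004,"yaw": 0.0,"jaw": 1.0},{"dx": 0.0,"dy": 0.0,"dz": 0.003,"yaw": 0.0,"jaw": 1.0},{"dx": 0.0,"dy": 0.0,"dz": 0.0,"yaw": 0.0,"jaw": 1.0},{"dx": 0.0,"dy": 0.0,"dz": 0.0,"yaw": 0.0,"jaw": 1.0},{"dx": 0.0,"dy": 0.0,"dz": 0.0,"yaw": 0.0,"jaw": 1.0}]'

```text
clock: 14.05
tool_pos: [0.6332, -0.2157, 0.0643]
eef_rot: [0.902, 0.432, 0.017, 0.013]
contact_force: [-0.4, -0.0, -0.1]
opening: 0.674
```

```bash
python3 - <<'E'
from h import *
delta(.632,-.216,.064)
a=snap('scene')[0]['frame'][220:290,170:260];b=snap('side')[0]['frame'][130:190,250:330]
b=r.snapshot('side')['frame'][130:190,190:270]
cv2.imwrite('pics/c2.png',np.hstack([cv2.resize(a,(400,320),interpolation=2),cv2.resize(b,(400,320),interpolation=2)])[:,:,::-1])
E
```

```text
t 14.05 tcp [ 0.6332 -0.2157  0.0643] jawdir deg -38.9 tilt 2.4 q [ 0.61  1.04 -0.7   1.57  0.86  0.82 -1.11] F [-0.4 -0.  -0.1] open 0.674 
  tool delta mm [-1.  -0.8  0.3]
```

View pics/c2.png

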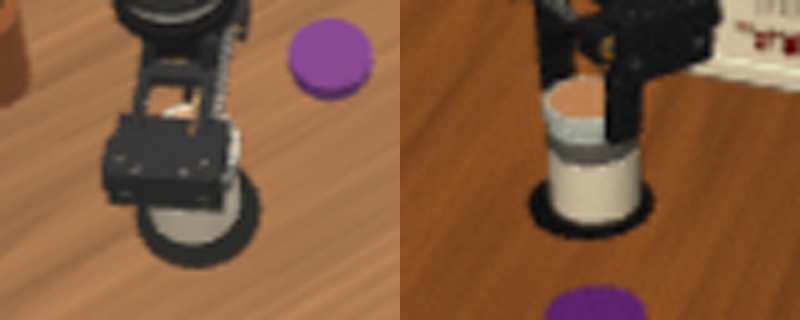

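The side view shows the dish just over the lid and nearly flush with it. I'll touch down, open and lift.

Request:
play_rows --targets '[{"dx": -0.001,"dy": -0.001,"dz": 0.001,"yaw": 0.0,"jaw": 1.0},{"dx": 0.0,"dy": 0.0,"dz": 0.001,"yaw": 0.0,"jaw": 0.0},{"dx": 0.0,"dy": 0.0,"dz": 0.0,"yaw": 0.0,"jaw": 0.0},{"dx": 0.0,"dy": 0.0,"dz": 0.0,"yaw": 0.0,"jaw": 0.0},{"dx": 0.0,"dy": 0.0,"dz": -0.04,"yaw": 0.0,"jaw": 0.0}]'

```text
clock: 14.7
tool_pos: [0.6268, -0.2156, 0.098]
eef_rot: [0.902, 0.432, 0.013, 0.01]
contact_force: [-1.1, -0.6, -0.3]
opening: 0.992
```

Request:
play_rows --targets '[{"dx": 0.0,"dy": 0.0,"dz": -0.045,"yaw": 0.0,"jaw": 0.0},{"dx": 0.03,"dy": -0.03,"dz": -0.02,"yaw": 0.0,"jaw": 0.0},{"dx": 0.03,"dy": -0.03,"dz": 0.0,"yaw": 0.0,"jaw": 0.0},{"dx": 0.02,"dy": -0.03,"dz": 0.0,"yaw": 0.0,"jaw": 0.0},{"dx": 0.0,"dy": -0.03,"dz": 0.0,"yaw": 0.0,"jaw": 0.0}]'

```text
clock: 15.2
tool_pos: [0.586, -0.0776, 0.167]
eef_rot: [0.904, 0.426, 0.018, 0.013]
contact_force: [0.2, -0.1, -0.6]
opening: 0.999
```

```bash
python3 - <<'E'
from h import *
d,K,M=snap('wrist','w14.png')
delta(.4535,.1265,.04)
print(r.get_state()['eef_rot'])
a=r.snapshot('scene')['frame'][220:290,170:260];b=r.snapshot('side')['frame'][130:190,190:270]
cv2.imwrite('pics/c3.png',np.hstack([cv2.resize(a,(400,320),interpolation=2),cv2.resize(b,(400,320),interpolation=2)])[:,:,::-1])
E
```

```text
t 15.25 tcp [ 0.5804 -0.0746  0.1666] jawdir deg -39.2 tilt 2.19 q [ 0.47  0.82 -0.76  1.78  0.77  0.83 -1.35] F [-4.9  2.5 -0. ] open 1.002 
  tool delta mm [  73.4 -229.6  120.2]
[0.90314233 0.42891547 0.01532164 0.01143255]
```

View pics/w14.png

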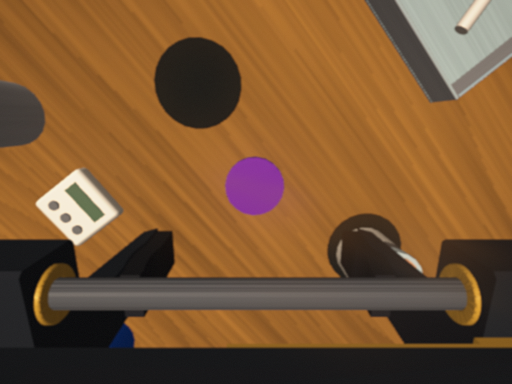

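View pics/c3.png

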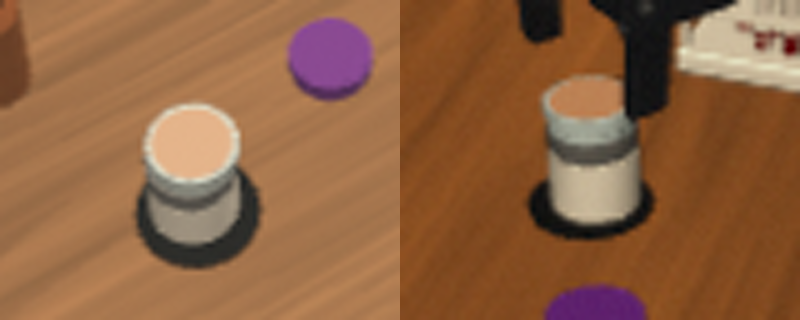

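The scene crop shows the dish flush on the jar at (192,145), tan side up. Next is the beaker.

Request:
play_rows --targets '[{"dx": 0.015,"dy": -0.045,"dz": 0.0,"yaw": 0.0,"jaw": 0.0},{"dx": 0.015,"dy": -0.045,"dz": 0.0,"yaw": 0.0,"jaw": 0.0},{"dx": 0.015,"dy": -0.045,"dz": 0.0,"yaw": 0.0,"jaw": 0.0},{"dx": 0.01,"dy": -0.035,"dz": 0.0,"yaw": 0.0,"jaw": 0.0},{"dx": 0.0,"dy": 0.0,"dz": 0.0,"yaw": 0.0,"jaw": 0.0}]'

```text
clock: 15.85
tool_pos: [0.4922, 0.0683, 0.1591]
eef_rot: [0.908, 0.419, 0.018, 0.016]
contact_force: [0.5, 0.8, 0.2]
opening: 1.003
```

```bash
python3 - <<'E'
from h import *
delta(.4535,.1265,.042)
d,K,M=snap('wrist','w15.png')
print(r.get_state()['eef_rot'])
E
```

```text
t 15.85 tcp [0.4922 0.0683 0.1591] jawdir deg -40.4 tilt 2.73 q [ 0.17  0.72 -0.69  2.05  0.84  0.64 -1.8 ] F [0.5 0.8 0.2] open 1.003 
  tool delta mm [ 16.9 -72.3 114.4]
[0.90831193 0.41757703 0.01777291 0.01682233]
```

View pics/w15.png

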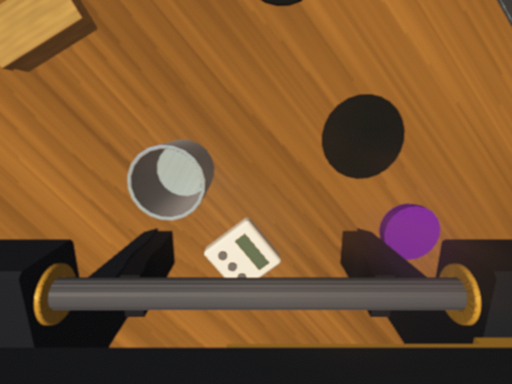

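```bash
python3 - <<'E'
from h import *
d,K,M=snap('wrist');P=cloud(d,K,M)
m=(abs(P[...,2]-.075)<.006)&(P[...,1]>.07)&(P[...,1]<.19)&(P[...,0]>.39)&(P[...,0]<.52)
Q=P[m];print(len(Q),cv2.minEnclosingCircle(Q[:,:2].astype(np.float32)),Q.mean(0))
q=np.array(cv2.convexHull(np.argwhere(m)[:,::-1].astype(np.int32))[:,0])
print(circ_fit(np.array([onplane(K,M,a,b,.075)[:2] for a,b in q])))
delta(.4535,.1265,.042)
E
```

```text
1184 ((0.45277997851371765, 0.12496700137853622), 0.030119145289063454) [0.45133698 0.1263387  0.07389442]
(array([0.4533297 , 0.12512313]), np.float64(0.029852549565018368))
t 15.95 tcp [0.4946 0.0639 0.1588] jawdir deg -40.8 tilt 2.84 q [ 0.18  0.72 -0.68  2.05  0.84  0.64 -1.8 ] F [-0.5  0.2 -0.3] open 0.999 
  tool delta mm [ 18.5 -77.4 113.7]
```

Request:
play_rows --targets '[{"dx": 0.009,"dy": -0.038,"dz": 0.0,"yaw": 0.0,"jaw": 0.0},{"dx": 0.009,"dy": -0.038,"dz": 0.0,"yaw": 0.0,"jaw": 0.0},{"dx": 0.0,"dy": 0.0,"dz": 0.03,"yaw": 0.0,"jaw": 0.0},{"dx": 0.0,"dy": 0.0,"dz": 0.02,"yaw": 0.0,"jaw": 0.0},{"dx": 0.0,"dy": 0.0,"dz": 0.0,"yaw": 0.0,"jaw": 0.0}]'

```text
clock: 16.45
tool_pos: [0.4617, 0.1192, 0.1035]
eef_rot: [0.914, 0.405, 0.021, 0.021]
contact_force: [-0.0, 0.2, 0.2]
opening: 0.998
```

```bash
python3 - <<'E'
from h import *
delta(.453,.125,.042)
d,K,M=snap('wrist','w16.png')
E
```

```text
t 16.45 tcp [0.4617 0.1192 0.1035] jawdir deg -42.2 tilt 3.4 q [-0.06  0.77 -0.51  2.15  1.05  0.45 -2.17] F [-0.   0.2  0.2] open 0.998 
  tool delta mm [ -2.9 -13.7  60.8]
```

View pics/w16.png

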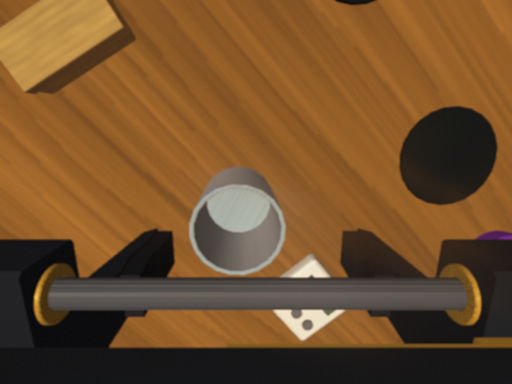

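Request:
play_rows --targets '[{"dx": -0.003,"dy": -0.013,"dz": 0.0,"yaw": -0.14,"jaw": 0.0},{"dx": 0.0,"dy": 0.0,"dz": 0.0,"yaw": -0.14,"jaw": 0.0},{"dx": 0.0,"dy": 0.0,"dz": 0.0,"yaw": -0.14,"jaw": 0.0},{"dx": 0.0,"dy": 0.0,"dz": 0.015,"yaw": -0.14,"jaw": 0.0},{"dx": 0.0,"dy": 0.0,"dz": 0.0,"yaw": 0.0,"jaw": 0.0}]'

```text
clock: 17.0
tool_pos: [0.4592, 0.1191, 0.0919]
eef_rot: [0.765, 0.643, 0.018, 0.031]
contact_force: [0.1, 0.4, 0.5]
opening: 1.002
```

```bash
python3 - <<'E'
from h import *
delta(.453,.125,.042)
print(r.get_state()['eef_rot'])
E
```

```text
t 17.0 tcp [0.4592 0.1191 0.0919] jawdir deg -9.9 tilt 4.06 q [-0.02  0.81 -0.59  2.17  1.21  0.5  -1.77] F [0.1 0.4 0.5] open 1.002 
  tool delta mm [  5.4 -10.6  49.2]
[0.76487224 0.64320775 0.01784456 0.03059107]
```

Request:
play_rows --targets '[{"dx": 0.005,"dy": -0.012,"dz": 0.02,"yaw": 0.0,"jaw": 0.0},{"dx": 0.0,"dy": 0.0,"dz": 0.03,"yaw": 0.0,"jaw": 0.0},{"dx": 0.0,"dy": 0.0,"dz": 0.0,"yaw": 0.0,"jaw": 0.0},{"dx": 0.0,"dy": 0.0,"dz": 0.0,"yaw": 0.0,"jaw": 0.0},{"dx": 0.0,"dy": 0.0,"dz": 0.0,"yaw": 0.0,"jaw": 0.0}]'

```text
clock: 17.5
tool_pos: [0.4586, 0.1223, 0.0452]
eef_rot: [0.772, 0.634, 0.023, 0.034]
contact_force: [0.2, -0.3, 2.3]
opening: 1.002
```

```bash
python3 - <<'E'
from h import *
delta(.453,.125,.042)
print(r.get_state()['eef_rot'])
d,K,M=snap('wrist','w17.png')
E
```

```text
t 17.5 tcp [0.4586 0.1223 0.0452] jawdir deg -11.3 tilt 4.66 q [-0.1   0.9  -0.49  2.2   1.48  0.43 -2.06] F [ 0.2 -0.3  2.3] open 1.002 
  tool delta mm [ 1.6 -6.3  2.7]
[0.77248777 0.63372632 0.02252188 0.03385792]
```

View pics/w17.png

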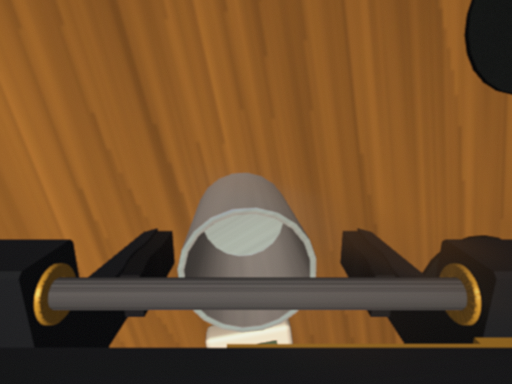

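Request:
play_rows --targets '[{"dx": 0.001,"dy": -0.005,"dz": 0.002,"yaw": 0.0,"jaw": 0.3},{"dx": 0.0,"dy": 0.0,"dz": 0.0,"yaw": 0.0,"jaw": 1.0},{"dx": 0.0,"dy": 0.0,"dz": 0.0,"yaw": 0.0,"jaw": 1.0},{"dx": 0.0,"dy": 0.0,"dz": 0.0,"yaw": 0.0,"jaw": 1.0},{"dx": 0.0,"dy": 0.0,"dz": 0.0,"yaw": 0.0,"jaw": 1.0}]' --squeeze 12

```text
clock: 18.05
tool_pos: [0.4566, 0.1242, 0.0468]
eef_rot: [0.774, 0.632, 0.026, 0.035]
contact_force: [-0.0, 0.9, -1.3]
opening: 0.687
```

```bash
python3 - <<'E'
from h import *
delta(.453,.125,.042)
d,K,M=snap('wrist','w18.png')
b=r.snapshot('side')['frame'][160:270,200:330]
cv2.imwrite('pics/c4.png',cv2.resize(b,None,fx=4,fy=4,interpolation=2)[:,:,::-1])
E
```

```text
t 18.05 tcp [0.4566 0.1242 0.0468] jawdir deg -11.5 tilt 5.0 q [-0.1   0.89 -0.49  2.21  1.51  0.43 -2.1 ] F [-0.   0.9 -1.3] open 0.687 
  tool delta mm [ 0.1 -4.1  4.5]
```

View pics/c4.png

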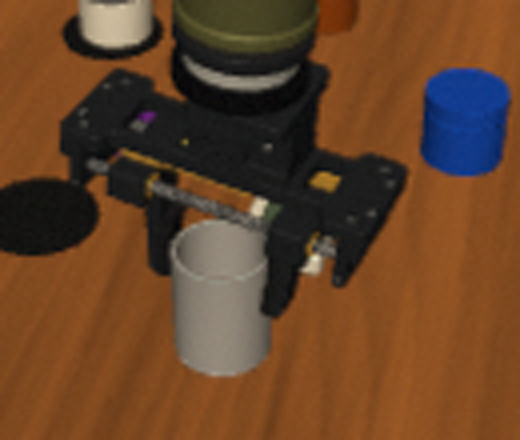

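The beaker is gripped upright (opening 60.5 mm). I'll lift it.

Request:
play_rows --targets '[{"dx": 0.0,"dy": 0.0,"dz": -0.02,"yaw": 0.0,"jaw": 1.0},{"dx": 0.0,"dy": 0.0,"dz": -0.035,"yaw": 0.0,"jaw": 1.0},{"dx": 0.005,"dy": 0.015,"dz": -0.02,"yaw": 0.0,"jaw": 1.0},{"dx": 0.01,"dy": 0.025,"dz": 0.0,"yaw": 0.0,"jaw": 1.0},{"dx": 0.01,"dy": 0.025,"dz": 0.0,"yaw": 0.0,"jaw": 1.0}]'

```text
clock: 18.65
tool_pos: [0.515, 0.1365, 0.1285]
eef_rot: [0.772, 0.634, 0.021, 0.034]
contact_force: [0.6, 0.5, -1.5]
opening: 0.691
```

```bash
python3 - <<'E'
from h import *
delta(.647,.210,.051)
print(r.get_state()['eef_rot'])
d,K,M=snap('wrist','w19.png')
b=r.snapshot('side')['frame'][160:300,150:330]
cv2.imwrite('pics/c5.png',cv2.resize(b,None,fx=3,fy=3,interpolation=2)[:,:,::-1])
E
```

```text
t 18.65 tcp [0.515  0.1365 0.1285] jawdir deg -11.2 tilt 4.55 q [ 0.01  0.79 -0.65  1.99  0.94  0.64 -1.48] F [ 0.6  0.5 -1.5] open 0.691 
  tool delta mm [ 98.6 108.9  85.2]
[0.77206195 0.63430564 0.02064235 0.03392024]
```

View pics/c5.png

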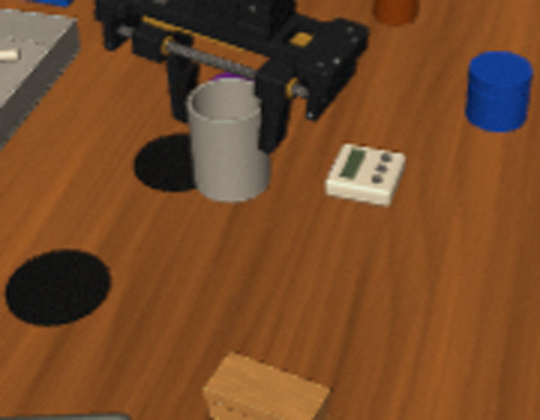

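View pics/w19.png

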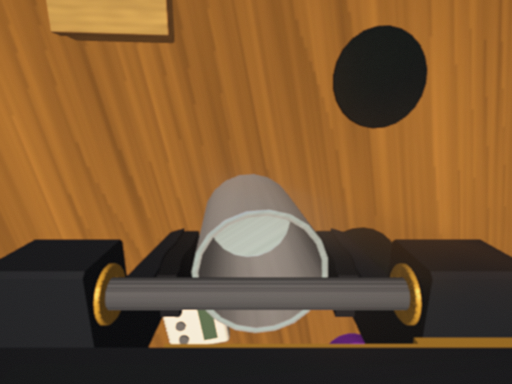

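```bash
python3 - <<'E'
from h import *
d,K,M=snap('wrist')
matfit(d,K,M,(310,5,450,150),rad=.0415)
d,K,M=snap('scene');matfit(d,K,M,(300,190,350,225),rad=.0415)
delta(.647,.210,.051)
E
```

```text
mat 272 [0.6472 0.2088] res med/max 0.0008 0.0016
mat 59 [0.6493 0.2056] res med/max 0.0038 0.008
t 18.85 tcp [0.5142 0.1363 0.1273] jawdir deg -11.2 tilt 4.51 q [ 0.01  0.79 -0.65  1.99  0.95  0.63 -1.49] F [-0.2 -0.5 -1. ] open 0.683 
  tool delta mm [ 99.1 109.6  83.9]
```

Request:
play_rows --targets '[{"dx": 0.02,"dy": 0.022,"dz": 0.0,"yaw": 0.14,"jaw": 1.0},{"dx": 0.02,"dy": 0.022,"dz": 0.0,"yaw": 0.14,"jaw": 1.0},{"dx": 0.02,"dy": 0.022,"dz": 0.0,"yaw": 0.14,"jaw": 1.0},{"dx": 0.0,"dy": 0.0,"dz": 0.0,"yaw": 0.0,"jaw": 1.0},{"dx": 0.0,"dy": 0.0,"dz": 0.0,"yaw": 0.0,"jaw": 1.0}]'

```text
clock: 19.35
tool_pos: [0.5886, 0.1689, 0.1284]
eef_rot: [0.89, 0.455, 0.019, 0.029]
contact_force: [0.5, -0.8, -1.7]
opening: 0.682
```

```bash
python3 - <<'E'
from h import *
delta(.647,.210,.051)
print(r.get_state()['eef_rot'])
d,K,M=snap('wrist','w20.png')
E
```

```text
t 19.35 tcp [0.5886 0.1689 0.1284] jawdir deg -35.9 tilt 3.99 q [-0.06  0.86 -0.59  1.74  0.76  0.75 -1.68] F [ 0.5 -0.8 -1.7] open 0.682 
  tool delta mm [66.9 17.8 79.3]
[0.88982806 0.45496622 0.01922076 0.02902269]
```

View pics/w20.png

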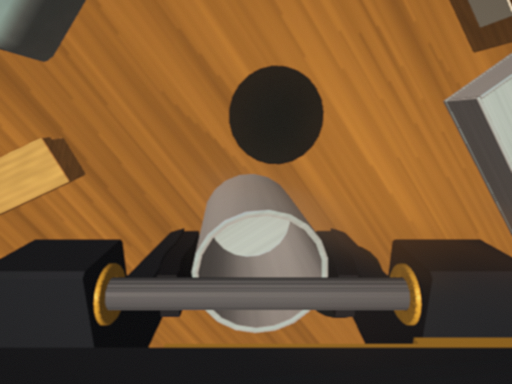

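```bash
cat >> h.py <<'E'
def held(gpos,gq,obj,tgt,clear=.0):
    "tool delta so the held object's bottom centre reaches tgt"
    s=r.get_state();Rg=R.from_quat(gq).as_matrix();Rn=R.from_quat(s['eef_rot']).as_matrix()
    o=Rg.T@(np.array(obj)-np.array(gpos));b=s['tool_pos']+Rn@o
    ax=Rn@Rg.T@np.array([0,0,1.])
    d=Rn.T@(np.array(tgt)-b)
    print('t',round(s['clock'],2),'bottom',b.round(4),'obj tilt deg',np.degrees(np.arccos(ax[2])).round(2),'tool tilt',np.degrees(np.arccos(-Rn[2,2])).round(2),'q7',s['q'][6].round(2),'q6',s['q'][5].round(2),'F',s['contact_force'].round(1),'open',round(s['opening'],3),'delta mm',(d*1000).round(1))
B=([.4566,.1242,.0468],[.774,.632,.026,.035],[.453,.125,0])
E
python3 - <<'E'
from h import *
held(*B,[.647,.209,.004])
E
```

```text
t 19.4 bottom [0.5854 0.1721 0.0817] obj tilt deg 1.24 tool tilt 4.0 q7 -1.68 q6 0.75 F [-0.1  0.3 -0.9] open 0.687 delta mm [65.3 22.8 80. ]
```

Request:
play_rows --targets '[{"dx": 0.025,"dy": 0.005,"dz": 0.0,"yaw": 0.14,"jaw": 1.0},{"dx": 0.025,"dy": -0.005,"dz": 0.0,"yaw": 0.14,"jaw": 1.0},{"dx": 0.01,"dy": 0.0,"dz": 0.0,"yaw": 0.0,"jaw": 1.0},{"dx": 0.0,"dy": 0.0,"dz": 0.0,"yaw": 0.0,"jaw": 1.0},{"dx": 0.0,"dy": 0.0,"dz": 0.0,"yaw": 0.0,"jaw": 1.0}]'

```text
clock: 19.9
tool_pos: [0.6212, 0.211, 0.1265]
eef_rot: [0.945, 0.325, 0.017, 0.028]
contact_force: [-0.3, 0.5, -1.5]
opening: 0.685
```

```bash
python3 - <<'E'
from h import *
held(*B,[.647,.209,.004])
d,K,M=snap('wrist','w21.png')
E
```

```text
t 19.9 bottom [0.619  0.2153 0.0798] obj tilt deg 1.68 tool tilt 3.71 q7 -1.88 q6 0.83 F [-0.3  0.5 -1.5] open 0.685 delta mm [17.2 17.3 77.3]
```

View pics/w21.png

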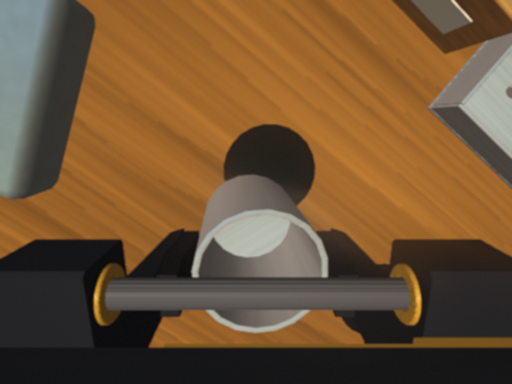

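Request:
play_rows --targets '[{"dx": 0.01,"dy": 0.01,"dz": 0.01,"yaw": 0.0,"jaw": 1.0},{"dx": 0.007,"dy": 0.007,"dz": 0.02,"yaw": 0.0,"jaw": 1.0},{"dx": 0.0,"dy": 0.0,"dz": 0.02,"yaw": 0.0,"jaw": 1.0},{"dx": 0.0,"dy": 0.0,"dz": 0.0,"yaw": 0.0,"jaw": 1.0},{"dx": 0.0,"dy": 0.0,"dz": 0.0,"yaw": 0.0,"jaw": 1.0}]'

```text
clock: 20.45
tool_pos: [0.6446, 0.2008, 0.0772]
eef_rot: [0.945, 0.326, 0.014, 0.029]
contact_force: [-0.6, 0.1, -0.8]
opening: 0.686
```

```bash
python3 - <<'E'
from h import *
held(*B,[.647,.209,.004])
d,K,M=snap('wrist','w22.png')
matfit(d,K,M,(190,100,350,240),rad=.0415,edge=lambda q:q[1]<170)
E
```

```text
t 20.45 bottom [0.6421 0.2049 0.0305] obj tilt deg 1.47 tool tilt 3.71 q7 -1.87 q6 0.79 F [-0.6  0.1 -0.8] open 0.686 delta mm [ 6.1 -1.9 26.5]
mat 99 [0.6473 0.208 ] res med/max 0.0002 0.001
```

View pics/w22.png

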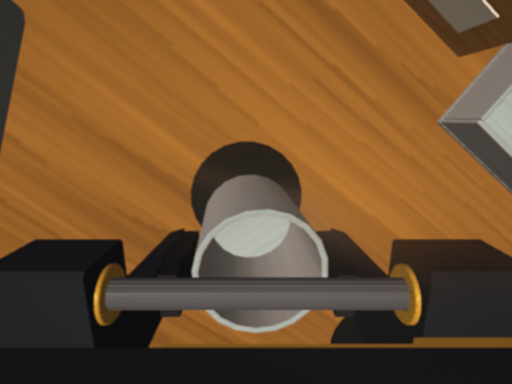

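Request:
play_rows --targets '[{"dx": 0.005,"dy": -0.002,"dz": 0.01,"yaw": 0.0,"jaw": 1.0},{"dx": 0.001,"dy": 0.0,"dz": 0.01,"yaw": 0.0,"jaw": 1.0},{"dx": 0.0,"dy": 0.0,"dz": 0.0,"yaw": 0.0,"jaw": 1.0},{"dx": 0.0,"dy": 0.0,"dz": 0.0,"yaw": 0.0,"jaw": 1.0},{"dx": 0.0,"dy": 0.0,"dz": 0.0,"yaw": 0.0,"jaw": 1.0}]'

```text
clock: 21.0
tool_pos: [0.6494, 0.2064, 0.058]
eef_rot: [0.944, 0.327, 0.015, 0.029]
contact_force: [0.3, 0.7, -0.5]
opening: 0.685
```

```bash
python3 - <<'E'
from h import *
held(*B,[.647,.2085,.004])
E
```

```text
t 21.0 bottom [0.6471 0.2106 0.0113] obj tilt deg 1.52 tool tilt 3.75 q7 -1.88 q6 0.77 F [ 0.3  0.7 -0.5] open 0.685 delta mm [-1.4  1.1  7.3]
```

Request:
play_rows --targets '[{"dx": -0.001,"dy": 0.001,"dz": 0.004,"yaw": 0.0,"jaw": 1.0},{"dx": -0.001,"dy": 0.0,"dz": 0.003,"yaw": 0.0,"jaw": 1.0},{"dx": 0.0,"dy": 0.0,"dz": 0.001,"yaw": 0.0,"jaw": 1.0},{"dx": 0.0,"dy": 0.0,"dz": 0.0,"yaw": 0.0,"jaw": 1.0},{"dx": 0.0,"dy": 0.0,"dz": 0.0,"yaw": 0.0,"jaw": 1.0}]'

```text
clock: 21.5
tool_pos: [0.6497, 0.2048, 0.0509]
eef_rot: [0.944, 0.327, 0.017, 0.028]
contact_force: [-0.7, -0.2, -1.0]
opening: 0.687
```

```bash
python3 - <<'E'
from h import *
held(*B,[.647,.2085,.004])
b=r.snapshot('side')['frame'][190:290,120:250]
a=r.snapshot('scene')['frame'][160:240,280:380]
cv2.imwrite('pics/c6.png',np.hstack([cv2.resize(a,(400,320),interpolation=2),cv2.resize(b,(400,320),interpolation=2)])[:,:,::-1])
E
```

```text
t 21.5 bottom [0.6475 0.2091 0.0042] obj tilt deg 1.61 tool tilt 3.79 q7 -1.88 q6 0.75 F [-0.7 -0.2 -1. ] open 0.687 delta mm [-0.8  0.2  0.2]
```

View pics/c6.png

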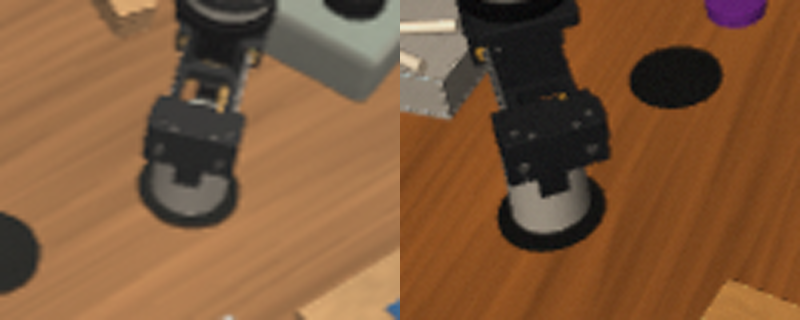

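The beaker sits well inside the left mat in both views, so I'll release it.

Request:
play_rows --targets '[{"dx": 0.0,"dy": 0.0,"dz": 0.001,"yaw": 0.0,"jaw": 0.5},{"dx": 0.0,"dy": 0.0,"dz": 0.0,"yaw": 0.0,"jaw": 0.0},{"dx": 0.0,"dy": 0.0,"dz": 0.0,"yaw": 0.0,"jaw": 0.0},{"dx": 0.0,"dy": 0.0,"dz": -0.02,"yaw": 0.0,"jaw": 0.0},{"dx": 0.0,"dy": 0.0,"dz": -0.045,"yaw": 0.0,"jaw": 0.0}]'

```text
clock: 22.1
tool_pos: [0.6432, 0.2049, 0.1115]
eef_rot: [0.944, 0.327, 0.011, 0.03]
contact_force: [0.1, -1.4, 0.0]
opening: 0.993
```

Request:
play_rows --targets '[{"dx": 0.0,"dy": 0.0,"dz": -0.05,"yaw": 0.0,"jaw": 0.0},{"dx": 0.0,"dy": 0.0,"dz": -0.05,"yaw": 0.0,"jaw": 0.0},{"dx": -0.01,"dy": 0.045,"dz": -0.01,"yaw": 0.0,"jaw": 0.0},{"dx": -0.01,"dy": 0.045,"dz": 0.0,"yaw": 0.0,"jaw": 0.0},{"dx": -0.01,"dy": 0.045,"dz": 0.0,"yaw": 0.0,"jaw": 0.0}]'

```text
clock: 22.6
tool_pos: [0.699, 0.098, 0.249]
eef_rot: [0.941, 0.336, 0.02, 0.025]
contact_force: [1.0, 0.8, 0.2]
opening: 1.001
```

```bash
python3 - <<'E'
from h import *
delta(.469,-.278,.2)
d,K,M=snap('wrist','w23.png')
a=r.snapshot('scene')['frame'][160:240,280:380];b=r.snapshot('side')['frame'][190:290,120:250]
cv2.imwrite('pics/c7.png',np.hstack([cv2.resize(a,(400,320),interpolation=2),cv2.resize(b,(400,320),interpolation=2)])[:,:,::-1])
E
```

```text
t 22.6 tcp [0.699 0.098 0.249] jawdir deg -50.7 tilt 3.66 q [ 0.07  0.83 -0.63  1.32  0.56  1.12 -1.52] F [1.  0.8 0.2] open 1.001 
  tool delta mm [-417.2  142.3   48.6]
```

View pics/c7.png

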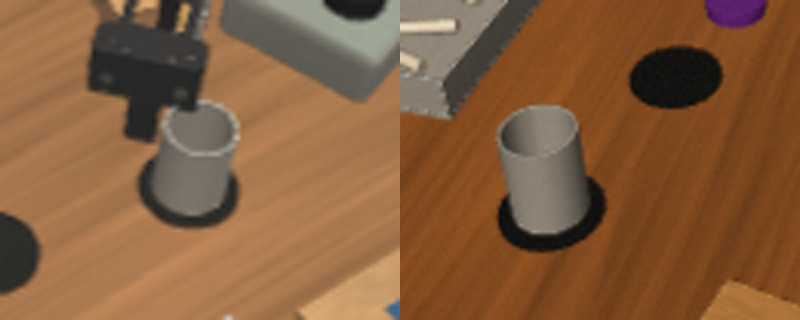

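The beaker stands centred on the left mat. Next is the bottle.

Request:
play_rows --targets '[{"dx": -0.045,"dy": 0.015,"dz": 0.0,"yaw": 0.14,"jaw": 0.0},{"dx": -0.045,"dy": 0.01,"dz": 0.0,"yaw": 0.14,"jaw": 0.0},{"dx": -0.045,"dy": 0.0,"dz": 0.0,"yaw": 0.14,"jaw": 0.0},{"dx": -0.045,"dy": 0.0,"dz": 0.0,"yaw": 0.0,"jaw": 0.0},{"dx": -0.045,"dy": 0.0,"dz": 0.0,"yaw": 0.0,"jaw": 0.0}]'

```text
clock: 23.25
tool_pos: [0.5084, -0.012, 0.2428]
eef_rot: [0.992, 0.121, 0.028, 0.017]
contact_force: [0.5, -0.9, 0.2]
opening: 1.001
```

```bash
python3 - <<'E'
from h import *
delta(.471,-.276,.2)
E
```

```text
t 23.25 tcp [ 0.5084 -0.012   0.2428] jawdir deg -76.2 tilt 3.79 q [ 0.27  0.55 -0.55  1.95  0.49  0.72 -1.91] F [ 0.5 -0.9  0.2] open 1.001 
  tool delta mm [-102.   245.4   47.7]
```

Request:
play_rows --targets '[{"dx": -0.018,"dy": 0.045,"dz": 0.0,"yaw": 0.0,"jaw": 0.0},{"dx": -0.018,"dy": 0.045,"dz": 0.0,"yaw": 0.0,"jaw": 0.0},{"dx": -0.018,"dy": 0.045,"dz": 0.0,"yaw": 0.0,"jaw": 0.0},{"dx": -0.018,"dy": 0.045,"dz": 0.0,"yaw": 0.0,"jaw": 0.0},{"dx": -0.01,"dy": 0.03,"dz": 0.0,"yaw": 0.0,"jaw": 0.0}]'

```text
clock: 23.75
tool_pos: [0.4711, -0.2313, 0.2516]
eef_rot: [0.991, 0.134, 0.026, 0.017]
contact_force: [1.6, -0.1, 0.5]
opening: 1.006
```

```bash
python3 - <<'E'
from h import *
delta(.471,-.276,.2)
d,K,M=snap('wrist','w24.png')
print(r.get_state()['eef_rot'])
E
```

```text
t 23.75 tcp [ 0.4711 -0.2313  0.2516] jawdir deg -74.7 tilt 3.5 q [ 0.75  0.57 -0.61  1.89  0.48  0.76 -1.43] F [ 1.6 -0.1  0.5] open 1.006 
  tool delta mm [-14.4  40.9  52.7]
[0.99101685 0.13003074 0.02507427 0.01867845]
```

View pics/w24.png

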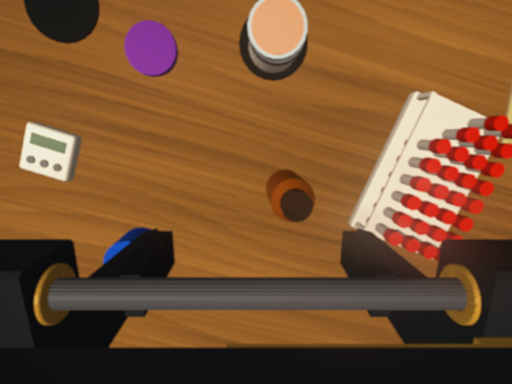

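```bash
python3 - <<'E'
from h import *
d,K,M=snap('wrist')
c=blob(d,K,M,(296,205),.108,20)
blob(d,K,M,(277,28),.075)
delta(c[0],c[1],.16)
E
```

```text
(296, 205) fit [ 0.4698 -0.2783] 0.0158 encl [ 0.4697 -0.2778] 0.0169 depth z med 0.1077
(277, 28) fit [ 0.6325 -0.2147] 0.025 encl [ 0.6325 -0.2146] 0.0256 depth z med 0.0752
t 23.85 tcp [ 0.4713 -0.2335  0.2512] jawdir deg -75.0 tilt 3.55 q [ 0.75  0.57 -0.6   1.89  0.48  0.76 -1.43] F [-1.   0.4 -0.4] open 1.001 
  tool delta mm [-17.2  39.1  92.2]
```

Request:
play_rows --targets '[{"dx": -0.007,"dy": 0.02,"dz": 0.0,"yaw": 0.14,"jaw": 0.0},{"dx": -0.005,"dy": 0.015,"dz": 0.0,"yaw": 0.14,"jaw": 0.0},{"dx": 0.0,"dy": 0.0,"dz": 0.0,"yaw": 0.14,"jaw": 0.0},{"dx": 0.0,"dy": 0.0,"dz": 0.0,"yaw": 0.14,"jaw": 0.0},{"dx": 0.0,"dy": 0.0,"dz": 0.0,"yaw": 0.0,"jaw": 0.0}]'

```text
clock: 24.35
tool_pos: [0.4685, -0.2613, 0.2553]
eef_rot: [0.988, -0.153, 0.031, 0.007]
contact_force: [-0.1, 0.5, 0.3]
opening: 1.002
```

```bash
python3 - <<'E'
from h import *
d,K,M=snap('wrist','w25.png')
delta(.471,-.275,.16)
print(r.get_state()['eef_rot'])
E
```

```text
t 24.4 tcp [ 0.4687 -0.2609  0.2553] jawdir deg -107.4 tilt 3.64 q [ 0.71  0.55 -0.45  1.86  0.35  0.74 -1.81] F [-1.  -0.3  0.3] open 0.999 
  tool delta mm [ 0.3 12.5 95.6]
[ 0.9879803  -0.15127375  0.03114679  0.00640719]
```

View pics/w25.png

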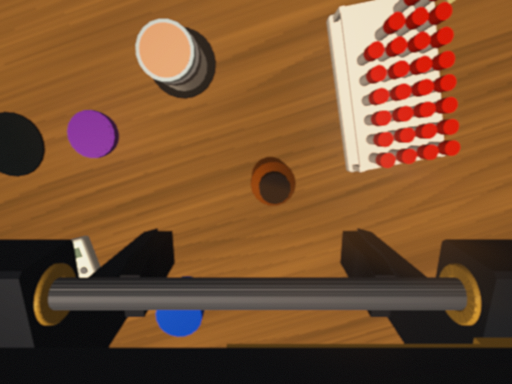

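Request:
play_rows --targets '[{"dx": 0.0,"dy": 0.015,"dz": 0.03,"yaw": 0.0,"jaw": 0.0},{"dx": 0.0,"dy": 0.0,"dz": 0.045,"yaw": 0.0,"jaw": 0.0},{"dx": 0.0,"dy": 0.0,"dz": 0.03,"yaw": 0.0,"jaw": 0.0},{"dx": 0.0,"dy": 0.0,"dz": 0.0,"yaw": 0.0,"jaw": 0.0},{"dx": 0.0,"dy": 0.0,"dz": 0.0,"yaw": 0.0,"jaw": 0.0}]'

```text
clock: 24.9
tool_pos: [0.4759, -0.2714, 0.1516]
eef_rot: [0.99, -0.138, 0.035, 0.005]
contact_force: [0.3, -0.2, 0.8]
opening: 1.001
```

```bash
python3 - <<'E'
from h import *
d,K,M=snap('wrist','w26.png')
delta(.470,-.278,.052)
print(r.get_state()['eef_rot'])
E
```

```text
t 24.95 tcp [ 0.4759 -0.2715  0.1519] jawdir deg -105.9 tilt 4.09 q [ 0.66  0.71 -0.36  1.94  0.48  0.5  -1.88] F [0.2 0.2 0.8] open 0.995 
  tool delta mm [-11.    7.9  99.4]
[ 0.98971253 -0.13854043  0.03534071  0.00516679]
```

View pics/w26.png

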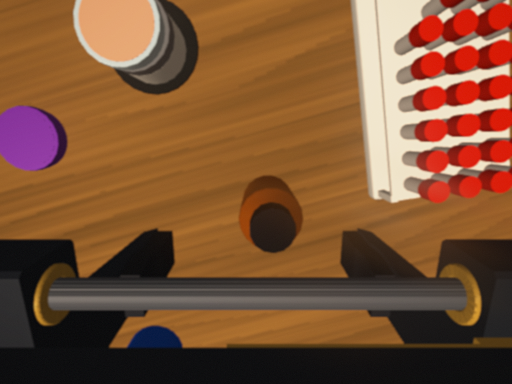

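```bash
python3 - <<'E'
from h import *
d,K,M=snap('wrist')
c=blob(d,K,M,(273,229),.108,18)
delta(.471,-.278,.054)
E
```

```text
(273, 229) fit [ 0.4698 -0.28  ] 0.0156 encl [ 0.4699 -0.2806] 0.0169 depth z med 0.1078
t 25.0 tcp [ 0.4762 -0.272   0.1524] jawdir deg -106.0 tilt 4.17 q [ 0.66  0.71 -0.36  1.94  0.48  0.5  -1.88] F [ 0.2 -0.6 -0.2] open 0.995 
  tool delta mm [-10.5   7.1  97.9]
```

Request:
play_rows --targets '[{"dx": -0.01,"dy": 0.009,"dz": 0.01,"yaw": 0.0,"jaw": 0.0},{"dx": 0.0,"dy": 0.0,"dz": 0.03,"yaw": 0.0,"jaw": 0.0},{"dx": 0.0,"dy": 0.0,"dz": 0.02,"yaw": 0.0,"jaw": 0.0},{"dx": 0.0,"dy": 0.0,"dz": 0.0,"yaw": 0.0,"jaw": 0.0},{"dx": 0.0,"dy": 0.0,"dz": 0.0,"yaw": 0.0,"jaw": 0.0}]'

```text
clock: 25.5
tool_pos: [0.4745, -0.2814, 0.0996]
eef_rot: [0.989, -0.137, 0.044, 0.008]
contact_force: [0.4, 0.9, -0.5]
opening: 0.996
```

```bash
python3 - <<'E'
from h import *
delta(.471,-.278,.054)
d,K,M=snap('wrist','w27.png')
E
```

```text
t 25.5 tcp [ 0.4745 -0.2814  0.0996] jawdir deg -105.8 tilt 5.17 q [ 0.62  0.79 -0.27  1.98  0.55  0.34 -1.92] F [ 0.4  0.9 -0.5] open 0.996 
  tool delta mm [-8.4 -2.4 45. ]
```

View pics/w27.png

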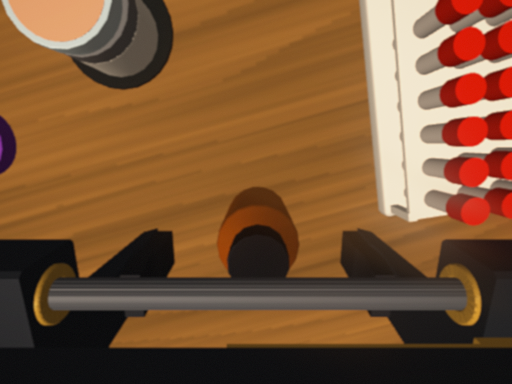

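Request:
play_rows --targets '[{"dx": -0.009,"dy": -0.001,"dz": 0.01,"yaw": 0.0,"jaw": 0.0},{"dx": 0.0,"dy": 0.0,"dz": 0.025,"yaw": 0.0,"jaw": 0.0},{"dx": 0.0,"dy": 0.0,"dz": 0.012,"yaw": 0.0,"jaw": 0.0},{"dx": 0.0,"dy": 0.0,"dz": 0.0,"yaw": 0.0,"jaw": 0.0},{"dx": 0.0,"dy": 0.0,"dz": 0.0,"yaw": 0.0,"jaw": 0.0}]'

```text
clock: 26.05
tool_pos: [0.4752, -0.2812, 0.0581]
eef_rot: [0.989, -0.138, 0.051, 0.009]
contact_force: [0.3, -0.6, -0.1]
opening: 1.0
```

```bash
python3 - <<'E'
from h import *
delta(.471,-.279,.054)
d,K,M=snap('wrist','w28.png')
b=r.snapshot('side')['frame'][80:200,220:340]
cv2.imwrite('pics/c8.png',cv2.resize(b,None,fx=4,fy=4,interpolation=2)[:,:,::-1])
E
```

```text
t 26.05 tcp [ 0.4752 -0.2812  0.0581] jawdir deg -105.8 tilt 5.93 q [ 0.56  0.86 -0.17  2.01  0.6   0.21 -1.97] F [ 0.3 -0.6 -0.1] open 1.0 
  tool delta mm [-5.  -1.   3.5]
```

View pics/c8.png

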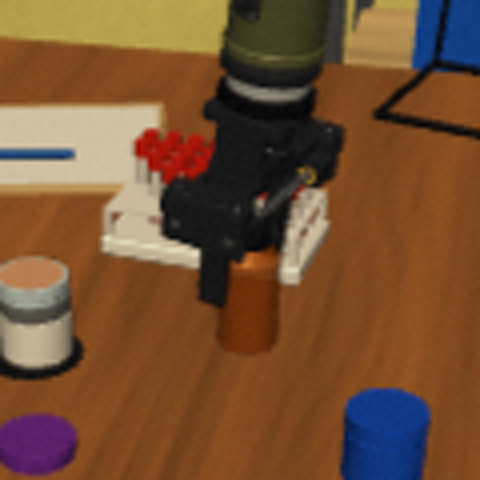

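The bottle is between the fingers and the gripper body clears the cap. I'll grip it.

Request:
play_rows --targets '[{"dx": -0.005,"dy": -0.001,"dz": 0.004,"yaw": 0.0,"jaw": 0.3},{"dx": -0.001,"dy": 0.0,"dz": 0.001,"yaw": 0.0,"jaw": 0.5},{"dx": 0.0,"dy": 0.0,"dz": 0.0,"yaw": 0.0,"jaw": 1.0},{"dx": 0.0,"dy": 0.0,"dz": 0.0,"yaw": 0.0,"jaw": 1.0},{"dx": 0.0,"dy": 0.0,"dz": 0.0,"yaw": 0.0,"jaw": 1.0}]' --squeeze 18

```text
clock: 26.65
tool_pos: [0.4702, -0.2793, 0.0538]
eef_rot: [0.989, -0.138, 0.052, 0.01]
contact_force: [-0.1, -1.7, 1.5]
opening: 0.571
```

```bash
python3 - <<'E'
from h import *
delta(.471,-.279,.054);s=r.get_state();print(s['eef_rot'].tolist())
E
```

```text
t 26.65 tcp [ 0.4702 -0.2793  0.0538] jawdir deg -105.9 tilt 6.08 q [ 0.55  0.86 -0.15  2.03  0.6   0.18 -1.98] F [-0.1 -1.7  1.5] open 0.571 
  tool delta mm [ 0.7 -0.5 -0.1]
[0.9890276105305708, -0.13788555188015086, 0.052131243415443854, 0.00971049179268335]
```

Request:
play_rows --targets '[{"dx": 0.0,"dy": 0.0,"dz": -0.02,"yaw": 0.0,"jaw": 1.0},{"dx": 0.0,"dy": 0.0,"dz": -0.035,"yaw": 0.0,"jaw": 1.0},{"dx": 0.0,"dy": 0.0,"dz": -0.03,"yaw": 0.0,"jaw": 1.0},{"dx": 0.015,"dy": -0.02,"dz": -0.01,"yaw": 0.0,"jaw": 1.0},{"dx": 0.015,"dy": -0.03,"dz": 0.0,"yaw": 0.0,"jaw": 1.0}]'

```text
clock: 27.15
tool_pos: [0.4976, -0.24, 0.1522]
eef_rot: [0.989, -0.143, 0.047, 0.011]
contact_force: [0.7, 0.0, -1.4]
opening: 0.559
```

```bash
cat >> h.py <<'E'
BO=([.4702,-.2793,.0538],[0.98903,-.13789,.05213,.00971],[.470,-.279,0])
E
python3 - <<'E'
from h import *
held(*BO,[.609,.031,.004]);print(r.get_state()['tool_pos'])
d,K,M=snap('wrist','w29.png')
E
```

```text
t 27.15 bottom [ 0.4968 -0.2397  0.0984] obj tilt deg 0.59 tool tilt 5.54 q7 -1.97 q6 0.46 F [ 0.7  0.  -1.4] open 0.559 delta mm [  21.9 -292.2   94.5]
[ 0.49759729 -0.23999068  0.1522179 ]
```

View pics/w29.png

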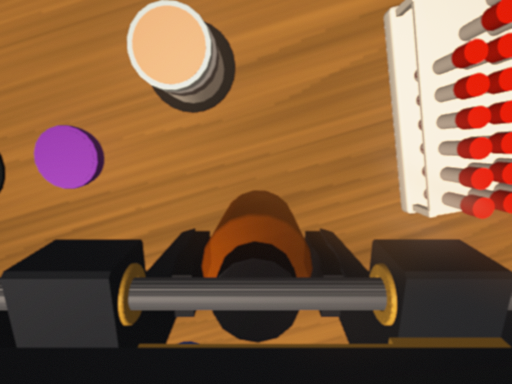

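Request:
play_rows --targets '[{"dx": 0.002,"dy": -0.035,"dz": 0.0,"yaw": 0.0,"jaw": 1.0},{"dx": 0.003,"dy": -0.04,"dz": 0.0,"yaw": 0.0,"jaw": 1.0},{"dx": 0.003,"dy": -0.04,"dz": 0.0,"yaw": 0.0,"jaw": 1.0},{"dx": 0.003,"dy": -0.04,"dz": 0.0,"yaw": 0.0,"jaw": 1.0},{"dx": 0.003,"dy": -0.03,"dz": 0.0,"yaw": 0.0,"jaw": 1.0}]'

```text
clock: 27.7
tool_pos: [0.5681, -0.0578, 0.1519]
eef_rot: [0.989, -0.142, 0.048, 0.01]
contact_force: [-0.1, -0.8, -2.1]
opening: 0.56
```

```bash
python3 - <<'E'
from h import *
held(*BO,[.609,.031,.004]);print(r.get_state()['tool_pos'])
d,K,M=snap('wrist','w30.png')
E
```

```text
t 27.7 bottom [ 0.5675 -0.0575  0.0981] obj tilt deg 0.42 tool tilt 5.67 q7 -2.27 q6 0.49 F [-0.1 -0.8 -2.1] open 0.56 delta mm [  5.5 -97.1  94.6]
[ 0.56808657 -0.05784666  0.15188961]
```

View pics/w30.png

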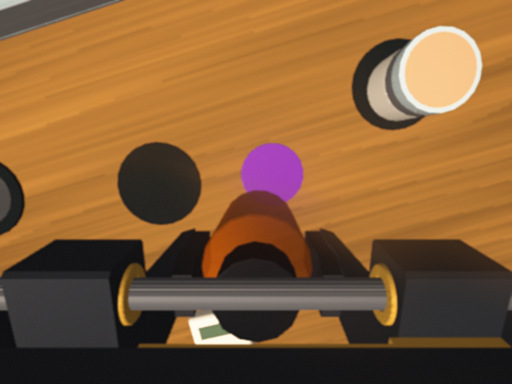

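```bash
python3 - <<'E'
from h import *
d,K,M=snap('wrist')
matfit(d,K,M,(105,130,215,232),rad=.0415)
d,K,M=snap('side');matfit(d,K,M,(188,195,232,228),rad=.0415)
E
```

```text
mat 226 [0.6094 0.0318] res med/max 0.0016 0.0025
mat 70 [0.6087 0.036 ] res med/max 0.001 0.0029
```

Request:
play_rows --targets '[{"dx": 0.002,"dy": -0.03,"dz": 0.0,"yaw": -0.1,"jaw": 1.0},{"dx": 0.0,"dy": -0.035,"dz": 0.0,"yaw": -0.1,"jaw": 1.0},{"dx": 0.0,"dy": -0.025,"dz": 0.0,"yaw": 0.0,"jaw": 1.0},{"dx": 0.0,"dy": 0.0,"dz": 0.01,"yaw": 0.0,"jaw": 1.0},{"dx": 0.0,"dy": 0.0,"dz": 0.0,"yaw": 0.0,"jaw": 1.0}]'

```text
clock: 28.35
tool_pos: [0.5851, 0.0223, 0.1378]
eef_rot: [0.998, -0.043, 0.044, 0.019]
contact_force: [0.7, -0.5, -1.4]
opening: 0.558
```

```bash
python3 - <<'E'
from h import *
held(*BO,[.609,.031,.004]);print(r.get_state()['tool_pos'])
d,K,M=snap('wrist','w31.png')
E
```

```text
t 28.35 bottom [0.5838 0.0211 0.084 ] obj tilt deg 1.91 tool tilt 5.45 q7 -2.26 q6 0.52 F [ 0.7 -0.5 -1.4] open 0.558 delta mm [ 17.1 -14.7  81.4]
[0.58506219 0.02227609 0.13779182]
```

View pics/w31.png

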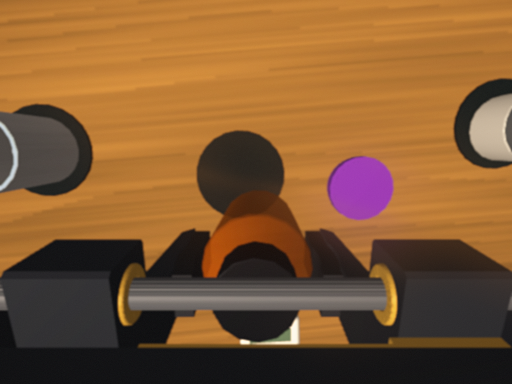

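Request:
play_rows --targets '[{"dx": 0.009,"dy": -0.008,"dz": 0.015,"yaw": 0.0,"jaw": 1.0},{"dx": 0.008,"dy": -0.007,"dz": 0.02,"yaw": 0.0,"jaw": 1.0},{"dx": 0.0,"dy": 0.0,"dz": 0.02,"yaw": 0.0,"jaw": 1.0},{"dx": 0.0,"dy": 0.0,"dz": 0.0,"yaw": 0.0,"jaw": 1.0},{"dx": 0.0,"dy": 0.0,"dz": 0.0,"yaw": 0.0,"jaw": 1.0}]'

```text
clock: 28.9
tool_pos: [0.6086, 0.0225, 0.0843]
eef_rot: [0.998, -0.049, 0.044, 0.022]
contact_force: [0.3, -0.2, -1.8]
opening: 0.56
```

```bash
python3 - <<'E'
from h import *
held(*BO,[.609,.0315,.004])
d,K,M=snap('wrist','w32.png')
matfit(d,K,M,(180,110,320,230),rad=.0415,edge=lambda q:q[1]<180)
E
```

```text
t 28.9 bottom [0.6073 0.021  0.0305] obj tilt deg 2.17 tool tilt 5.64 q7 -2.3 q6 0.46 F [ 0.3 -0.2 -1.8] open 0.56 delta mm [ -1.7 -11.6  26. ]
mat 81 [0.6083 0.0319] res med/max 0.0003 0.0008
```

View pics/w32.png

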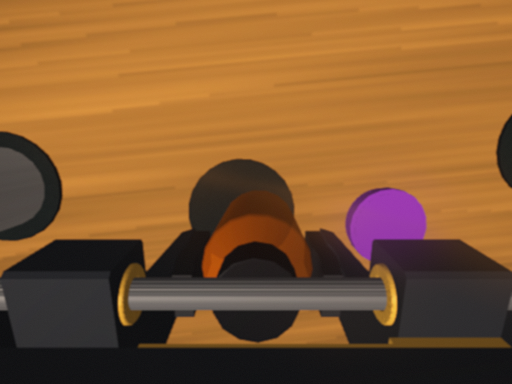

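Request:
play_rows --targets '[{"dx": 0.0,"dy": -0.012,"dz": 0.0,"yaw": 0.0,"jaw": 1.0},{"dx": 0.0,"dy": -0.002,"dz": 0.01,"yaw": 0.0,"jaw": 1.0},{"dx": -0.001,"dy": 0.0,"dz": 0.008,"yaw": 0.0,"jaw": 1.0},{"dx": 0.0,"dy": 0.0,"dz": 0.0,"yaw": 0.0,"jaw": 1.0},{"dx": 0.0,"dy": 0.0,"dz": 0.0,"yaw": 0.0,"jaw": 1.0}]'

```text
clock: 29.45
tool_pos: [0.6113, 0.0363, 0.0669]
eef_rot: [0.997, -0.05, 0.046, 0.022]
contact_force: [0.1, 0.2, -2.4]
opening: 0.56
```

```bash
python3 - <<'E'
from h import *
held(*BO,[.609,.0315,.004])
E
```

```text
t 29.45 bottom [0.6102 0.0348 0.0131] obj tilt deg 2.08 tool tilt 5.78 q7 -2.33 q6 0.42 F [ 0.1  0.2 -2.4] open 0.56 delta mm [-1.7  3.1  9.1]
```

Request:
play_rows --targets '[{"dx": -0.002,"dy": 0.002,"dz": 0.003,"yaw": 0.0,"jaw": 1.0},{"dx": -0.001,"dy": 0.001,"dz": 0.003,"yaw": 0.0,"jaw": 1.0},{"dx": 0.0,"dy": 0.0,"dz": 0.002,"yaw": 0.0,"jaw": 1.0},{"dx": 0.0,"dy": 0.0,"dz": 0.0,"yaw": 0.0,"jaw": 1.0},{"dx": 0.0,"dy": 0.0,"dz": 0.0,"yaw": 0.0,"jaw": 1.0}]'

```text
clock: 29.95
tool_pos: [0.6087, 0.0327, 0.0586]
eef_rot: [0.997, -0.05, 0.046, 0.022]
contact_force: [-0.6, 0.6, -1.0]
opening: 0.559
```

```bash
python3 - <<'E'
from h import *
held(*BO,[.609,.0315,.004])
b=r.snapshot('side')['frame'][150:240,150:270]
a=r.snapshot('scene')['frame'][180:250,230:330]
cv2.imwrite('pics/c9.png',np.hstack([cv2.resize(a,(400,300),interpolation=2),cv2.resize(b,(400,300),interpolation=2)])[:,:,::-1])
E
```

```text
t 29.95 bottom [0.6076 0.0312 0.0048] obj tilt deg 2.06 tool tilt 5.83 q7 -2.34 q6 0.4 F [-0.6  0.6 -1. ] open 0.559 delta mm [ 1.2 -0.5  0.9]
```

View pics/c9.png

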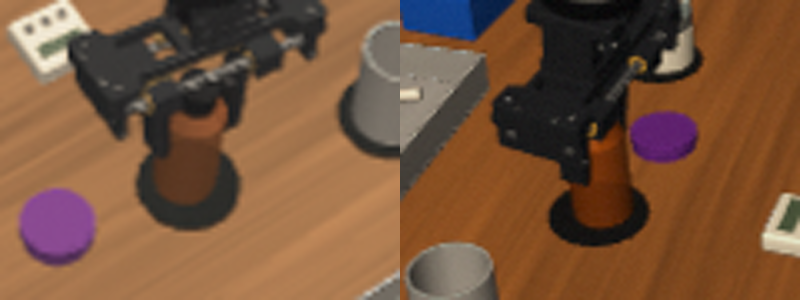

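The bottle is on the middle mat in both views, so I'll release it and retreat.

Request:
play_rows --targets '[{"dx": 0.001,"dy": 0.0,"dz": 0.001,"yaw": 0.0,"jaw": 0.6},{"dx": 0.0,"dy": 0.0,"dz": 0.0,"yaw": 0.0,"jaw": 0.2},{"dx": 0.0,"dy": 0.0,"dz": 0.0,"yaw": 0.0,"jaw": 0.0},{"dx": 0.0,"dy": 0.0,"dz": 0.0,"yaw": 0.0,"jaw": 0.0},{"dx": 0.0,"dy": 0.0,"dz": -0.03,"yaw": 0.0,"jaw": 0.0}]'

```text
clock: 30.55
tool_pos: [0.6059, 0.0332, 0.0861]
eef_rot: [0.998, -0.05, 0.044, 0.023]
contact_force: [0.4, 0.1, -0.3]
opening: 0.899
```

Request:
play_rows --targets '[{"dx": 0.0,"dy": 0.0,"dz": -0.045,"yaw": 0.0,"jaw": 0.0},{"dx": 0.0,"dy": 0.0,"dz": -0.045,"yaw": 0.0,"jaw": 0.0},{"dx": -0.02,"dy": 0.0,"dz": -0.04,"yaw": 0.0,"jaw": 0.0},{"dx": -0.04,"dy": 0.0,"dz": -0.02,"yaw": 0.0,"jaw": 0.0},{"dx": -0.03,"dy": 0.0,"dz": 0.0,"yaw": 0.0,"jaw": 0.0}]'

```text
clock: 31.05
tool_pos: [0.5068, 0.0507, 0.2348]
eef_rot: [0.997, -0.051, 0.049, 0.021]
contact_force: [0.3, -0.7, -0.3]
opening: 0.999
```

```bash
python3 - <<'E'
from h import *
delta(.47,-.2,.3)
d,K,M=snap('wrist','w33.png')
for n in('scene','side'):snap(n,n+'9.png')
E
```

```text
t 31.05 tcp [0.5068 0.0507 0.2348] jawdir deg -96.0 tilt 6.1 q [-0.02  0.52 -0.33  1.99  0.42  0.61 -2.31] F [ 0.3 -0.7 -0.3] open 0.999 
  tool delta mm [ -4.8 255.4 -56.7]
```

View pics/w33.png

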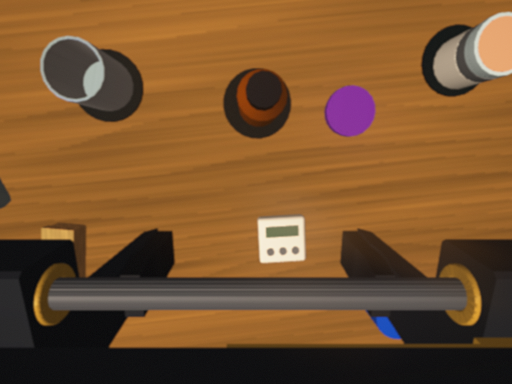

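View pics/side9.png

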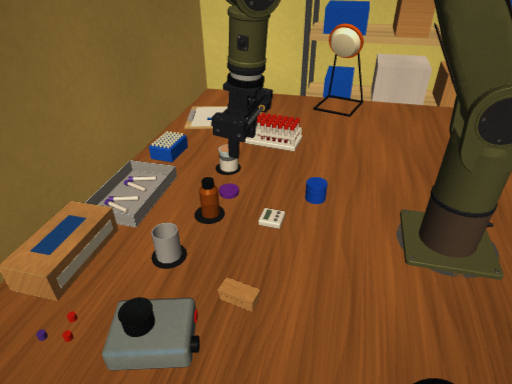

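View pics/scene9.png

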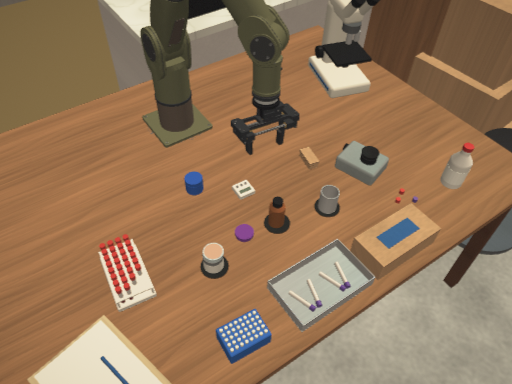

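All are in place: beaker left, bottle middle, jar and dish right. I'll measure the centring from all three views.

```bash
python3 - <<'E'
from h import *
O=dict(beaker=(.647,.209,.079),bottle=(.609,.031,.112),dish=(.632,-.215,.075))
D={n:snap(n) for n in('wrist','scene','side')}
for n,(d,K,M) in D.items():
    P=cloud(d,K,M)
    for k,(x,y,z) in O.items():
        m=(abs(P[...,2]-z)<.005)&(np.hypot(P[...,0]-x,P[...,1]-y)<.045)
        if m.sum()<20: continue
        Q=P[m];q=cv2.convexHull(np.argwhere(m)[:,::-1].astype(np.int32))[:,0]
        c,rd=circ_fit(np.array([onplane(K,M,a,b,z)[:2] for a,b in q]))
        print(n,k,m.sum(),'z',np.median(Q[:,2]).round(4),c.round(4),rd.round(4))
d,K,M=D['wrist']
blob(d,K,M,(264,88),.112,18);blob(d,K,M,(497,45),.075)
# mats: visible part of the outline, away from the containers
f=cv2.GaussianBlur(d['frame'],(3,3),0)
for nm,box,e in(('L',(80,40,150,128),lambda q:q[0]>118 or q[1]>112),('M',(215,60,300,145),lambda q:True),('R',(415,20,490,100),lambda q:q[0]<445)):
    matfit(d,K,M,box,rad=.0415,thr=60,edge=e)
for n in('scene','side'):
    d,K,M=D[n]
    P=cloud(d,K,M);
    for k,(x,y,h) in dict(timer=(.4375,.018,.02),box=(.45,.29,.032),purple=(.589,-.08,.016),blue=(.339,-.112,.055)).items():
        m=(abs(P[...,2]-h)<.005)&(np.hypot(P[...,0]-x,P[...,1]-y)<.05);print(n,k,P[m].mean(0).round(3))
E
```

```text
wrist beaker 1002 z 0.0784 [0.6476 0.2057] 0.0303
wrist bottle 1092 z 0.112 [0.6064 0.0302] 0.0157
wrist dish 2113 z 0.0751 [ 0.6321 -0.2117] 0.03
scene beaker 61 z 0.0763 [0.653  0.2041] 0.0306
scene bottle 69 z 0.1109 [0.6115 0.0272] 0.0165
scene dish 293 z 0.0737 [ 0.6375 -0.2162] 0.0304
side beaker 128 z 0.0773 [0.6467 0.2105] 0.031
side bottle 78 z 0.1108 [0.6048 0.0344] 0.0168
side dish 60 z 0.0743 [ 0.6381 -0.2051] 0.0259
(264, 88) fit [0.6054 0.0304] 0.0153 encl [0.6052 0.0304] 0.0162 depth z med 0.112
(497, 45) fit [ 0.6329 -0.2149] 0.025 encl [ 0.6329 -0.2146] 0.0254 depth z med 0.0752
mat 146 [0.6489 0.2111] res med/max 0.0018 0.0099
mat 246 [0.6123 0.0303] res med/max 0.0035 0.015
mat 123 [ 0.6358 -0.2178] res med/max 0.0019 0.0127
scene timer [0.441 0.016 0.018]
scene box [0.452 0.291 0.03 ]
scene purple [ 0.592 -0.081  0.015]
scene blue [ 0.341 -0.114  0.054]
side timer [0.436 0.022 0.017]
side box [0.447 0.295 0.031]
side purple [ 0.587 -0.075  0.015]
side blue [ 0.336 -0.11   0.054]
```

Everything is within about 5 mm of its mat centre, heights match, the bystanders have not moved and the gripper is clear. I'll hand the job in.

```bash
python3 -c "
from plant import r
print(r.finish_job())"
```

```text
the job is handed in; nothing more can be done
None
```

The station is laid out as asked and handed in at about 31 s. The jar is on the right mat nearest the rack with the dish tan side up on its lid. The beaker is on the left mat, and the bottle is on the middle mat.

**Last checks**
- **Centring:** in most fits the jar, beaker and bottle read about 2–4 mm from their mat centres. The largest was about 5–7 mm, from poorer fits: the bottle (wrist) and the beaker (wrist). The dish is about 1–2 mm off the jar's centre in the wrist view.
- **Heights:** the tops match upright placing within about 3 mm: beaker about 78 mm, bottle 112 mm and dish 75 mm above the bench.
- **Bystanders:** the timer, slide box and both look-alikes are where they started, within measurement error.
- **Forces:** the readings I took stayed under about 6 N. I did not log force continuously.

**What disagreed**
- The scene and side cameras differ from each other by 3–7 mm, about in line with their stated calibration. The side view's fit of the dish was partly hidden by the gripper, so I did not rely on it.
- The tool's tilt drifted from 0 to about 6 degrees over the run. I allowed for it in the placing, and the objects still settled upright.

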